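# Change over the slide magazines in the scanner dock

## Task

Slide the retaining bar fully back, take every grey scanned magazine out of the scanner dock and stand it upright in the green tray, and stand every blue magazine fully home in a slot with its yellow end towards the robot, filling the slots in order from the dock's green end without a gap but passing over the slot that the red lockout block marks out of service. Then slide the bar fully closed over the loaded magazines and after that press the green start button. Leave the red block where it is and do not disturb the bottle, jar or keypad.

Things in the scene. Friction and masses are not known exactly. Their poses are not given: they have to be found in the camera images.
- dock: scanner loading dock, fixed: black block 130 (x) x 260 (y) x 50 mm high with four slots in a row along its y; end plates 115 mm high (x -65 to 105 mm), green at its +y end, grey at -y; white housing 110 mm high behind (x 105 to 255). Origin: under the block's centre, on the bench; x points away from the robot, z up. Turned a little from start to start
- dock_front (a point): middle of the front edge of the dock's block (the robot's side), at its top, 65 mm in front of the dock's origin
- bar (a joint): aluminium retaining bar (20 mm wide in x, 12 mm thick) lying across all four slots 117 mm above the bench, just over the fins of seated magazines. Slides along the dock's x: 0 = closed, over the middle of the slots; 0.075 m = fully back (+x), slots free from above. About 2 N friction, stays where left
- bar_grip (a point): grip point on the bar's orange upright handle, which is 14 (along dock x) x 40 (along dock y) x 45 mm high, standing on the bar's middle; this point is 7 mm under its top, 26 mm above the bar's upper face (world height 155 mm)
- slot1 (a point): dock slot nearest the green end: centre of its floor, 10 mm above the bench. Slot 88 (dock x) x 46 (dock y) mm with 3 mm bevelled rims, 40 mm deep, open at the top; slots are 62 mm apart
- slot2 (a point): dock slot second from the green end: centre of its floor, 10 mm above the bench. Slot 88 (dock x) x 46 (dock y) mm with 3 mm bevelled rims, 40 mm deep, open at the top; slots are 62 mm apart
- slot3 (a point): dock slot third from the green end: centre of its floor, 10 mm above the bench. Slot 88 (dock x) x 46 (dock y) mm with 3 mm bevelled rims, 40 mm deep, open at the top; slots are 62 mm apart
- slot4 (a point): dock slot farthest from the green end: centre of its floor, 10 mm above the bench. Slot 88 (dock x) x 46 (dock y) mm with 3 mm bevelled rims, 40 mm deep, open at the top; slots are 62 mm apart
- blue1: fresh slide magazine, blue with a yellow end: 80 long (its x) x 40 wide (its y) x 70 mm tall, carrying on top a central upright grip fin 50 (x) x 14 (y) mm and 30 mm high, so 100 mm tall in all; on a 12 mm steel base; about 320 g. Origin: centre of the underside, z up, yellow end at its -x. Stands loose on the bench; may be absent
- blue2: fresh slide magazine, blue with a yellow end: 80 long (its x) x 40 wide (its y) x 70 mm tall, carrying on top a central upright grip fin 50 (x) x 14 (y) mm and 30 mm high, so 100 mm tall in all; on a 12 mm steel base; about 320 g. Origin: centre of the underside, z up, yellow end at its -x. Stands loose on the bench; may be absent
- blue3: fresh slide magazine, blue with a yellow end: 80 long (its x) x 40 wide (its y) x 70 mm tall, carrying on top a central upright grip fin 50 (x) x 14 (y) mm and 30 mm high, so 100 mm tall in all; on a 12 mm steel base; about 320 g. Origin: centre of the underside, z up, yellow end at its -x. Stands loose on the bench; may be absent
- grey1: scanned slide magazine, grey with a white end: 80 long (its x) x 40 wide (its y) x 70 mm tall, carrying on top a central upright grip fin 50 (x) x 14 (y) mm and 30 mm high, so 100 mm tall in all; on a 12 mm steel base; about 320 g. Origin: centre of the underside, z up, starts seated in one of the dock's slots; may be absent
- grey2: scanned slide magazine, grey with a white end: 80 long (its x) x 40 wide (its y) x 70 mm tall, carrying on top a central upright grip fin 50 (x) x 14 (y) mm and 30 mm high, so 100 mm tall in all; on a 12 mm steel base; about 320 g. Origin: centre of the underside, z up, starts seated in one of the dock's slots; may be absent
- grey3: scanned slide magazine, grey with a white end: 80 long (its x) x 40 wide (its y) x 70 mm tall, carrying on top a central upright grip fin 50 (x) x 14 (y) mm and 30 mm high, so 100 mm tall in all; on a 12 mm steel base; about 320 g. Origin: centre of the underside, z up, starts seated in one of the dock's slots; may be absent
- lockout: red lockout block, 80 x 40 x 60 mm, seated in one of the slots to mark it out of service; origin: centre of its underside
- tray: green open tray fixed on the bench, 170 (x) x 200 (y) x 35 mm high, walls and floor about 4 mm. Origin: centre of its underside
- start (a joint): green start button, 32 mm across, on a fixed grey housing; pressed straight down; 0 = up, 0.006 m = fully down, spring, 5 N fully down, returns by itself; it counts as pressed beyond 0.004 m for 0.1 s
- start_top (a point): centre of the start button's top face
- oil: amber immersion-oil bottle, 40 mm across, 100 mm high, bystander; origin: centre of underside
- jar: clear specimen jar with a red cap, 60 mm across, 75 mm high, bystander; origin: centre of underside
- keypad: cream counting keypad, 90 x 140 x 25 mm, bystander; origin: centre of underside

How it is judged:
By the outcome, as a careful person would: the job done as asked, in the order asked, and still so for the second after the job is handed in, with the robot touching nothing.
Of grey1, grey2, grey3 only 1 to 2 are there at a start; the rules pass over those that are not, and their reading is None.
Of blue1, blue2, blue3 only 2 to 3 are there at a start; the rules pass over those that are not, and their reading is None.
At some moment in a run one of blue1, blue2, blue3 may be knocked a few centimetres aside while the robot is not near it.
It also fails if it takes over 210 s, if anything falls off the work surface, if the arm or the gripper's body presses on something with over 40 N, if the wrist force passes 120 N, or if a joint passes its speed limit or range.

## Robot

A 6-joint arm with a two-finger parallel gripper is mounted at the origin on the work surface. World frame = base frame: x ahead of the robot, y to its left, z up, the work surface at z = 0. Lengths are in m, angles in rad, forces in N, time in s.
With the tool pointing down it reaches from about 0.4 to 0.825 m from the base axis. Payload 7 kg.
Tool frame: the origin (TCP) lies at the very end of the fingers, on their centre line; the grasp point (between the pads) lies 19 mm behind it (arm.grasp_offset is the distance from the TCP to the grasp point, in m); z points along the fingers, y is the line along which they close (so a half turn about z gives the same grasp; the last joint's range is limited). The gripper opens to 88 mm and grips with 3 to 60 N. Pads are 19 mm wide; open, the fingers measure 130 mm over their backs; the gripper's body (78 mm by 193 mm) begins 47 mm behind the grasp point.
Start: joints at [-0.914, 0.359, 0.012, 0, -1.224, -0.288], TCP at [0.243, -0.63, 0.227] pointing down, gripper open.
Joint ranges: [-3.07, 3.07], [-1.43, 2.12], [-1.02, 1.25], [-3.03, 1.67], [-3.05, -0], [-3.03, 3.03]. Speed limits (rad/s): [2.39, 2.39, 3.01, 3.14, 3.14, 3.14].

## Interface

Orientations are given as [roll, pitch, yaw] about the fixed x, y, z axes, in that order (R = Rz(yaw) Ry(pitch) Rx(roll)).
In Python, from station import get_state, cams, arm, nets gives the robot as it stands.
- The arm moves only by the shell command python3 -m creep 'ROWS' [FORCE]. ROWS is a JSON object of lists of equal length, an entry for each row: "translation": the shift along the world's x, y, z in mm, a list of three; "spin": the turn about the world's z in rad; "gripper": the opening, from 0 (shut) to 1 (fully open). In form: {"translation": [[dx, dy, dz], ...], "spin": [spin, ...], "gripper": [gripper, ...]}. A call has 1 to 8 rows; each row shifts and turns the commanded pose from where the row before left it; what a row does not reach is not made up. A row lasts 1/10 s, in which the tool goes at most 50 mm and 8.59 degrees, less where a joint would pass 70% of its speed; a pose out of reach is approached as far as the arm can. A call is refused whole if a number of a shift passes 50 or a number of a turn 0.15, either way. A call with a gripper value outside its range is refused whole. The fingers move at their own pace and stop on an object; FORCE is the grip in N (left out, the last holds). Time passes only in rows, so rows that do not move let the fingers close. It gives the time, the measured TCP pose, the force, the opening and the grip force at its end, in the units of the state.
- get_state(): the state, without advancing time (a new reading comes with each control period).
- cams.grab_frame(name): name is "scene" or "top" or "wrist"; returns a dict with "img" (480x640x3 uint8, red, green, blue), "mtx" (3x3 intrinsics, pixels), "R" (3x3) and "t" (3): a world point X has camera coordinates R X + t. Camera axes: x right, y down, z forward; pixel columns grow to the right and rows downward; lengths in m; the calibration is good to about 2 mm. A picture is of the moment at which its call begins. There is no depth.
- arm.job_done(): hands the job in; it is judged then, once.
Trained networks look in the newest picture that a camera, given by its name, has taken for a name from the list of things; names that differ only in an ending like _2 or _b are one class to them, and where a whole thing is asked for, a point or a joint stands for the part that bears it (a point fixed in the world has none). Each returns a list of dicts, best first, with "confidence" (0 to 1); they miss things now and then, are a little off and sometimes report something else, mostly with a low value. They report only what shows in the picture. A call takes as long as a camera call.
- nets.search_frame(camera, label): "centre" ([x, y, z] in m, in world coordinates, good to about 4 mm: the middle of the surface that is visible of it).
- nets.pinpoint(camera, label): "centre" ([x, y, z] in m, in world coordinates, good to about 4 mm: a listed point, or the origin of a listed thing).
The state is a dict: "t": time; "q": joint angles; "qd": joint speeds; "joint_efforts": joint torques, N m; "eef_pos": TCP position; "ee_rot": TCP orientation; "force": force on the tool from outside, world axes, zero at the start; "moment": the same for the moment, N m; "width": finger opening in m; "gripper_force": force on a finger pad.
Only numpy, scipy, OpenCV 4.12 (cv2) and the standard library are available. Lean on these libraries where they do the work, as an engineer would, in place of code of your own. Each camera call takes 0.05 s, during which the arm holds its last target. There are 200 camera calls.

## Working session

There is one attempt and no reset: what is moved stays moved. The work goes in short steps, Python scripts to look and compute and a shell command to move; the robot and the scene stay as the last step left them, time stands still between calls to the robot, and variables do not carry over. Pictures are saved under pics/ and viewed, at most 15 in all, crops included, and the job is handed in when it is done.

```bash
ls; mkdir -p pics
python3 - <<'E'
from station import get_state,cams,arm,nets
import cv2
s=get_state();print(s)
for c in("scene","top"):
    f=cams.grab_frame(c);cv2.imwrite(f"pics/{c}0.png",f["img"][:,:,::-1]);print(c,f["mtx"].tolist(),f["R"].tolist(),f["t"].tolist())
E
```

```text
pics
{'t': 0.0, 'q': array([-9.13880359e-01,  3.59408011e-01,  1.10512988e-02, -3.99877539e-04,
       -1.22409140e+00, -2.88071068e-01]), 'qd': array([-1.08448285e-04,  6.34079317e-04, -3.27035018e-04,  8.97314858e-04,
       -8.68988984e-05,  1.81483313e-03]), 'joint_efforts': array([ 2.14296539e-03, -5.82722032e+01,  2.93049413e+01,  6.99694008e+00,
        6.69937843e-03, -1.22665606e-04]), 'eef_pos': array([ 0.24315414, -0.62914795,  0.22559677]), 'ee_rot': array([ 3.13990212e+00, -1.08914654e-04, -2.77288385e+00]), 'force': array([-0.40716125, -0.07855102, -1.01844303]), 'moment': array([-0.03117111, -0.06585142, -0.01995581]), 'gripper_force': 0.0, 'width': 0.08765074529266245}
scene [[555.6495225592569, 0.0, 318.36611768780205], [0.0, 555.6495225592569, 233.02029368015812], [0.0, 0.0, 1.0]] [[0.07621548871355222, 0.9969150681237791, -0.018749566072710652], [0.6178941272453161, -0.061980491377029434, -0.7838145611076709], [-0.7825586539013566, 0.048153563070893565, -0.6207118393970539]] [-0.102202203989341, -0.2676716324627956, 1.8541200745327073]
top [[607.802956794506, 0.0, 321.5073476730932], [0.0, 607.802956794506, 239.3164358772462], [0.0, 0.0, 1.0]] [[0.11885248117927483, -0.9929021974086846, 0.004394780829135422], [-0.969566471477565, -0.11701102794474508, -0.21505645009126875], [0.2140442596849408, 0.0212989605455321, -0.9765917310604292]] [-0.007120270823063014, 0.5931326663639234, 1.2739327149646953]
```

View pics/scene0.png

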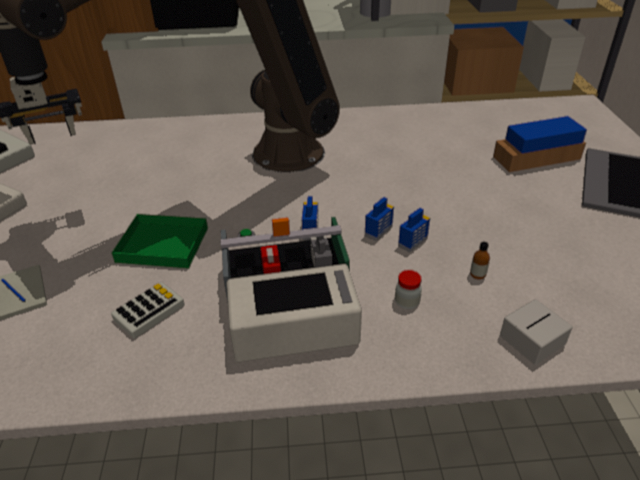

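View pics/top0.png

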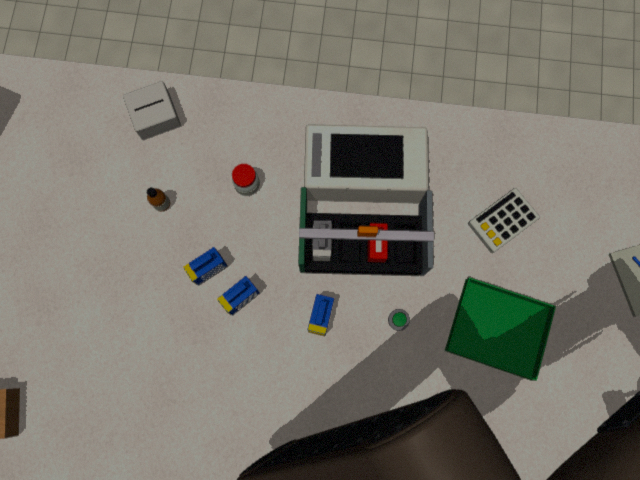

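Run:
```python
from station import get_state,cams,arm,nets
import numpy as np
cams.grab_frame("top");cams.grab_frame("scene")
for n in "dock_front bar_grip slot1 slot2 slot3 slot4 blue1 grey1 lockout tray start_top oil jar keypad".split():
    for c in("top","scene"):
        print(n,c,[(np.round(d["centre"],3).tolist(),round(d["confidence"],2)) for d in nets.pinpoint(c,n)])
```

```text
dock_front top [([0.534, -0.037, 0.049], 0.78), ([0.445, -0.35, 0.001], 0.49), ([0.599, -0.064, 0.011], 0.18)]
dock_front scene [([0.532, -0.037, 0.055], 0.93)]
bar_grip top [([0.598, -0.029, 0.153], 0.74)]
bar_grip scene [([0.598, -0.028, 0.15], 0.91), ([0.427, 0.046, 0.001], 0.58)]
slot1 top [([0.608, -0.119, 0.012], 0.96), ([0.594, 0.005, 0.011], 0.94), ([0.589, 0.063, 0.011], 0.87), ([0.603, -0.058, 0.011], 0.85), ([0.596, -0.028, 0.154], 0.32)]
slot1 scene [([0.599, -0.004, 0.013], 0.97), ([0.59, 0.059, 0.009], 0.92), ([0.602, -0.06, 0.012], 0.85), ([0.605, -0.121, 0.011], 0.7)]
slot2 top [([0.608, -0.119, 0.012], 0.96), ([0.594, 0.005, 0.011], 0.94), ([0.589, 0.063, 0.011], 0.87), ([0.603, -0.058, 0.011], 0.85), ([0.596, -0.028, 0.154], 0.32)]
slot2 scene [([0.599, -0.004, 0.013], 0.97), ([0.59, 0.059, 0.009], 0.92), ([0.602, -0.06, 0.012], 0.85), ([0.605, -0.121, 0.011], 0.7)]
slot3 top [([0.608, -0.119, 0.012], 0.96), ([0.594, 0.005, 0.011], 0.94), ([0.589, 0.063, 0.011], 0.87), ([0.603, -0.058, 0.011], 0.85), ([0.596, -0.028, 0.154], 0.32)]
slot3 scene [([0.599, -0.004, 0.01
[... 751 characters left out ...]
ut scene [([0.598, -0.061, 0.015], 0.83)]
tray top [([0.447, -0.351, 0.002], 0.83), ([0.646, 0.447, -0.001], 0.36), ([0.603, -0.059, 0.008], 0.28)]
tray scene [([0.446, -0.352, -0.003], 0.72), ([0.53, -0.034, 0.055], 0.65)]
start_top top [([0.438, -0.132, 0.025], 0.73)]
start_top scene [([0.444, -0.134, 0.024], 0.54)]
oil top [([0.645, 0.448, 0.002], 0.69)]
oil scene [([0.643, 0.444, -0.002], 0.59), ([0.598, -0.002, 0.013], 0.46), ([0.601, -0.062, 0.009], 0.34), ([0.607, -0.122, 0.011], 0.3), ([0.601, -0.031, -0.001], 0.25)]
jar top [([0.716, 0.256, 0.0], 0.66)]
jar scene [([0.716, 0.255, 0.001], 0.66)]
keypad top [([0.692, -0.343, -0.002], 0.94)]
keypad scene [([0.697, -0.35, 0.001], 0.82)]
```

The scene picture shows a grey magazine in the slot next to the green end at (320,250), the red block in the third slot at (270,262), and slots 2 and 4 empty. The three blues are at about (310,212), (378,218) and (414,229). The top picture agrees, with yellow ends at (318,329), (228,308) and (191,272), and the bar handle at (368,231). Next I'll zoom in.

Run:
```python
import cv2,numpy as np
t=cv2.imread("pics/top0.png");s=cv2.imread("pics/scene0.png")
a=cv2.resize(t[230:345,175:345],(680,460),interpolation=cv2.INTER_CUBIC)[:300]
A=cv2.resize(t[180:280,290:440],(450,300),interpolation=cv2.INTER_CUBIC)
B=cv2.resize(t[235:340,175:345],(350,216),interpolation=cv2.INTER_CUBIC)
C=cv2.resize(s[190:280,210:440],(800,313),interpolation=cv2.INTER_CUBIC)
o=np.zeros((600,800,3),np.uint8);o[:300-14,:450]=A[:286];o[:216,450:]=B;o[287:]=C
cv2.imwrite("pics/zoom.png",o)
```

```text
(no output)
```

View pics/zoom.png

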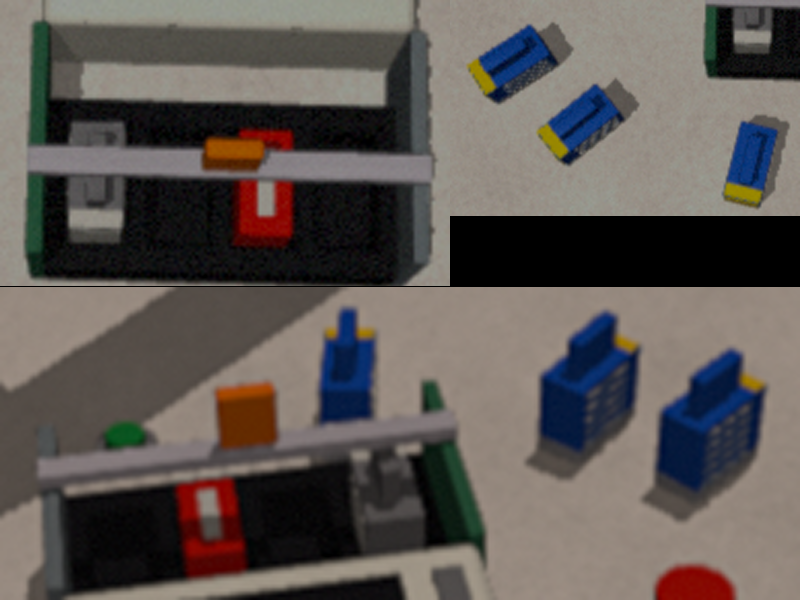

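The zoom shows the green plate standing just outside the slot-1 magazine. The magazine colours segment cleanly, but the bar hides the base of the middle blue in the scene view. I'll fit box models to both views.

```bash
cat > vis.py <<'E'
import cv2,numpy as np
from scipy.optimize import minimize
from station import get_state,cams,arm,nets
def proj(f,P): 
    c=np.asarray(P)@f["R"].T+f["t"]; p=c@f["mtx"].T; return p[:,:2]/p[:,2:]
def ray(f,uv):
    d=f["R"].T@np.linalg.inv(f["mtx"])@np.array([uv[0],uv[1],1.]); return -f["R"].T@f["t"],d/np.linalg.norm(d)
def tri(fs,uvs):
    A=np.zeros((3,3));b=np.zeros(3)
    for f,uv in zip(fs,uvs):
        o,d=ray(f,uv);M=np.eye(3)-np.outer(d,d);A+=M;b+=M@o
    return np.linalg.solve(A,b)
def mask(img,kind="blue"):
    h=cv2.cvtColor(img,cv2.COLOR_RGB2HSV)
    m=cv2.inRange(h,(105,120,30),(125,255,255))|cv2.inRange(h,(18,150,90),(32,255,255))
    return cv2.morphologyEx(m,cv2.MORPH_CLOSE,np.ones((5,5),np.uint8))
def box(x0,x1,y0,y1,z0,z1): return np.array([[x,y,z] for x in(x0,x1) for y in(y0,y1) for z in(z0,z1)])
BODY=box(-.04,.04,-.02,.02,0,.07);FIN=box(-.025,.025,-.007,.007,.07,.1)
def world(P,x,y,z,a):
    c,s=np.cos(a),np.sin(a); return P@np.array([[c,s,0],[-s,c,0],[0,0,1]])+[x,y,z]
S=8
def sil(f,x,y,z,a):
    m=np.zeros(f["img"].shape[:2],np.uint8)
    for P in(BODY,FIN):
        h=cv2.convexHull(proj(f,world(P,x,y,z,a)).astype(np.float32))
        cv2.fillConvexPoly(m,np.round(h*2**S).astype(np.int32),255,cv2.LINE_AA,S)
    return m
def fit(fs,x0,z=None):
    """x0=[x,y,yaw]; z fitted if None"""
    ms=[cv2.GaussianBlur(mask(f["img"]),(0,0),1.).astype(float) for f in fs]; rois=[]
    for f,m in zip(fs,ms):
        u=proj(f,[[x0[0],x0[1],.05]])[0]; k=60 if len(fs)<9 else 0
        r=np.zeros(m.shape);cv2.circle(r,tuple(int(v) for v in u),int(0.075*f["mtx"][0,0]/((f["R"]@[x0[0],x0[1],.05]+f["t"])[2])),1,-1);rois.append(r)
    def cost(p):
        zz=z if z is not None else p[3]
        return sum((np.abs(cv2.GaussianBlur(sil(f,p[0],p[1],zz,p[2]),(0,0),1.).astype(float)-m)*r).sum()/((m*r).sum()+1) for f,m,r in zip(fs,ms,rois))
    p0=np.array(list(x0)+([] if z is not None else [0.]))
    sx=np.vstack([p0]+[p0+d for d in np.diag([.012,.012,.3,.01][:len(p0)])])
    r=minimize(cost,p0,method="Nelder-Mead",options=dict(initial_simplex=sx,xatol=2e-4,fatol=1e-4))
    return r.x,r.fun/len(fs)
E
python3 - <<'E'
from vis import *
T=cams.grab_frame("top");C=cams.grab_frame("scene")
for x0 in([.425,.044,-.15],[.448,.226,-.6],[.503,.313,-.6]):
    for nm,fs,z in(("both",[T,C],None),("top",[T],0.)):
        b=min((fit(fs,[x0[0],x0[1],x0[2]+d],z) for d in(-.4,0,.3)),key=lambda r:r[1])
        print(nm,np.round(b[0],4),round(b[1],3))
# triangulate handle top centre and dock parts by colour
def cen(f,lo,hi,roi):
    h=cv2.cvtColor(f["img"],cv2.COLOR_RGB2HSV);m=cv2.inRange(h,lo,hi);k=np.zeros_like(m);k[roi]=1;ys,xs=np.nonzero(m*k);return np.array([xs.mean(),ys.mean()]),len(xs)
for f,roi in((T,np.s_[215:245,350:385]),(C,np.s_[210:245,265:295])):
    print("handle",cen(f,(5,150,80),(17,255,255),roi))
E
```

```text
both [ 0.4285  0.0467 -0.0554 -0.0114] 0.509
top [ 0.4283  0.046  -0.0739] 0.193
both [ 4.482e-01  2.318e-01 -5.649e-01 -1.000e-04] 0.375
top [ 0.4492  0.2307 -0.651 ] 0.373
both [ 0.5051  0.314  -0.658   0.0008] 0.467
top [ 0.505   0.3137 -0.743 ] 0.421
handle (array([367.53694581, 230.69458128]), 203)
handle (array([280.49270073, 226.40510949]), 274)
```

```bash
python3 -m creep '{"translation":[[22,40,5],[22,40,5],[24,40,5],[24,40,5],[24,40,5],[24,40,0],[24,40,0],[24,40,0]],"spin":[0.09,0.09,0.09,0.09,0.09,0.09,0.09,0.09],"gripper":[0.5,0.5,0.5,0.5,0.5,0.5,0.5,0.5]}' 20; python3 -m creep '{"translation":[[24,40,0],[24,40,0],[24,40,0],[24,40,0],[24,40,0],[24,40,0],[20,30,0],[0,0,0]],"spin":[0.09,0.09,0.09,0.09,0.09,0.09,0.04,0],"gripper":[0.5,0.5,0.5,0.5,0.5,0.5,0.5,0.5]}'
python3 - <<'E'
from vis import *
s=get_state();print(s["q"].round(3),s["eef_pos"],s["ee_rot"])
f=cams.grab_frame("wrist");cv2.imwrite("pics/w1.png",f["img"][:,:,::-1]);print((-f["R"].T@f["t"]).round(3))
np.savez("w1.npz",**f)
for n in("bar_grip","slot1","grey1","dock_front"):print(n,[(np.round(d["centre"],3).tolist(),round(d["confidence"],2)) for d in nets.pinpoint("wrist",n)])
E
```

```text
t: 2.5
eef_pos: [0.432, -0.3079, 0.252]
ee_rot: [-3.141, 0.0, -2.049]
force: [0.9, -0.7, 0.5]
width: 0.0436
gripper_force: 0.0
t: 3.3
eef_pos: [0.5973, -0.0361, 0.2509]
ee_rot: [3.141, 0.0, -1.468]
force: [-0.9, -0.6, -1.1]
width: 0.0441
gripper_force: 0.0
[ 0.266  0.219 -0.127 -0.    -1.225 -0.163] [ 0.59729706 -0.03611347  0.25086695] [ 3.14146799e+00  7.36740505e-05 -1.46792070e+00]
[ 0.604 -0.108  0.409]
bar_grip [([0.597, -0.028, 0.156], 0.58)]
slot1 [([0.595, 0.004, 0.01], 0.76), ([0.612, -0.124, 0.009], 0.69)]
grey1 [([0.591, 0.062, 0.007], 0.81)]
dock_front [([0.537, -0.034, 0.05], 0.65)]
```

View pics/w1.png

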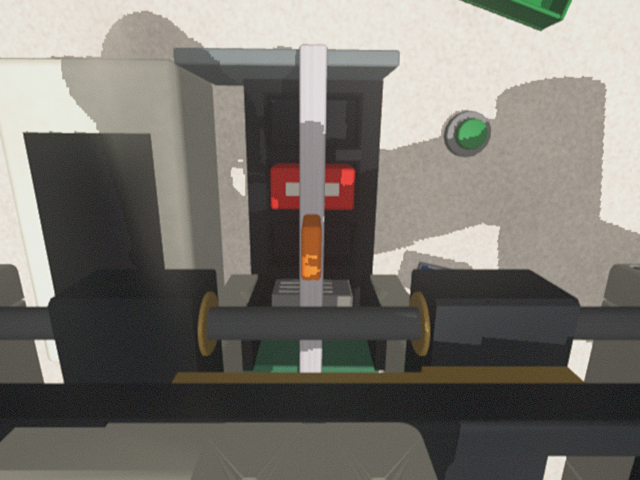

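The wrist picture shows the bar running parallel to the picture's columns, near column 312. The handle is at (311,248), the grey magazine at (312,293) and the button at (470,133), so the tool is lined up with the dock.

```bash
python3 -m creep '{"translation":[[0,4,-20],[1,4,-20],[0,0,-20],[0,0,-20],[0,0,-20],[0,0,-12],[0,0,0],[0,0,0]],"spin":[0,0,0,0,0,0,0,0],"gripper":[0.4,0.4,0.4,0.4,0.4,0.4,0,0]}' 20;  python3 -m creep '{"translation":[[0,0,0],[0,0,0],[0,0,0]],"spin":[0,0,0],"gripper":[0,0,0]}'
```

```text
t: 4.35
eef_pos: [0.5966, -0.0321, 0.1403]
ee_rot: [-3.141, -0.0, -1.473]
force: [0.4, -0.8, -0.6]
width: 0.0247
gripper_force: 0.0
t: 4.65
eef_pos: [0.5986, -0.0315, 0.1409]
ee_rot: [-3.137, -0.0, -1.473]
force: [6.2, -1.6, -3.5]
width: 0.0144
gripper_force: 20.0
```

```bash
python3 -m creep '{"translation":[[12,1,0],[14,1.4,0],[14,1.4,0],[14,1.4,0],[13,1.3,0],[9,1,0],[0,0,0],[0,0,0]],"spin":[0,0,0,0,0,0,0,0],"gripper":[0,0,0,0,0,0,0,0]}' 20;  python3 -m creep '{"translation":[[2,0.2,0],[0,0,0]],"spin":[0,0],"gripper":[0,0]}'
```

```text
t: 5.45
eef_pos: [0.6733, -0.0246, 0.1408]
ee_rot: [-3.141, -0.001, -1.473]
force: [-1.1, -2.9, 4.2]
width: 0.0139
gripper_force: 20.0
t: 5.65
eef_pos: [0.6733, -0.0246, 0.1407]
ee_rot: [3.139, -0.001, -1.473]
force: [-8.9, -2.4, 9.7]
width: 0.0139
gripper_force: 20.0
```

```bash
python3 -m creep '{"translation":[[0,0,0],[0,0,0],[0,0,30],[0,0,40],[-20,30,20],[-24,44,10],[-24,44,0],[-24,44,0]],"spin":[0,0,0,0,0,0,0,0],"gripper":[0.4,0.4,0.4,0.4,0.4,0.6,0.6,0.6]}' 20;  python3 -m creep '{"translation":[[0,0,0],[0,0,0]],"spin":[0,0],"gripper":[0.65,0.65]}'
python3 - <<'E'
from vis import *
f=cams.grab_frame("wrist");cv2.imwrite("pics/w2.png",f["img"][:,:,::-1]);np.savez("w2.npz",**f)
for c in("wrist","top","scene"):
  if c!="wrist":cams.grab_frame(c)
  for n in("bar_grip","slot1","grey1","dock_front","blue1"):print(c,n,[(np.round(d["centre"],3).tolist(),round(d["confidence"],2)) for d in nets.pinpoint(c,n)])
E
```

```text
t: 6.45
eef_pos: [0.5825, 0.1387, 0.2399]
ee_rot: [-3.14, 0.001, -1.473]
force: [1.3, 1.1, 0.9]
width: 0.0511
gripper_force: 0.0
t: 6.65
eef_pos: [0.5828, 0.1386, 0.2397]
ee_rot: [-3.141, 0.001, -1.47]
force: [0.4, -0.4, -0.0]
width: 0.0564
gripper_force: 0.0
wrist bar_grip []
wrist slot1 [([0.594, 0.007, 0.013], 0.66)]
wrist grey1 [([0.591, 0.062, 0.012], 0.6)]
wrist dock_front [([0.537, -0.034, 0.051], 0.61)]
wrist blue1 [([0.448, 0.234, -0.001], 0.96), ([0.429, 0.047, -0.0], 0.92), ([0.505, 0.313, 0.002], 0.55)]
top bar_grip [([0.672, -0.018, 0.154], 0.57)]
top slot1 [([0.587, 0.063, 0.006], 0.97), ([0.602, -0.061, 0.014], 0.8), ([0.606, -0.12, 0.012], 0.66), ([0.593, 0.002, 0.012], 0.64)]
top grey1 [([0.588, 0.061, 0.012], 0.57)]
top dock_front [([0.535, -0.037, 0.05], 0.68)]
top blue1 [([0.425, 0.044, -0.0], 0.77), ([0.447, 0.224, -0.002], 0.74)]
scene bar_grip [([0.673, -0.021, 0.152], 0.68)]
scene slot1 [([0.589, 0.059, 0.011], 0.66), ([0.603, -0.125, 0.012], 0.59), ([0.604, -0.061, 0.01], 0.57)]
scene grey1 [([0.591, 0.065, 0.01], 0.98), ([0.674, -0.02, 0.154], 0.32), ([0.605, -0.125, 0.01], 0.22)]
scene dock_front [([0.532, -0.036, 0.052], 0.87)]
scene blue1 [([0.43, 0.047, 0.002], 0.89), ([0.504, 0.316, -0.001], 0.82), ([0.452, 0.228, 0.004], 0.72)]
```

View pics/w2.png

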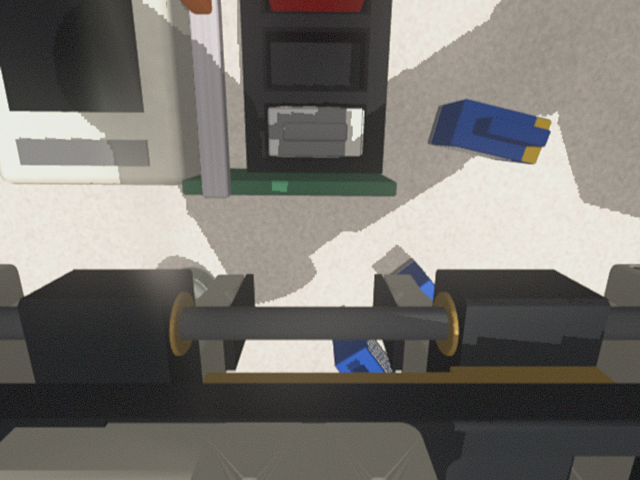

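The wrist picture shows the bar fully back. The grey fin's top is about columns 281–347, rows 115–140, slot 2's opening is at (316,65), and a blue is at (490,130). I'll back-project these points.

Run:
```python
from vis import *
f=dict(np.load("w2.npz"))
def at(uv,z):
    o,d=ray(f,uv);return (o+d*(z-o[2])/d[2])
# refine edges by gradients
g=cv2.cvtColor(f["img"],cv2.COLOR_RGB2GRAY).astype(float)
pts=[]
for r in range(95,168,3):
    c=370+np.argmax(np.abs(np.diff(g[r,370:405])))+.5;pts.append(at((c,r),.05)[:2])
pts=np.array(pts);k=np.polyfit(pts[:,1],pts[:,0],1);print("front edge x=",k, "yaw",np.arctan(-k[0]),"resid",np.std(pts[:,0]-np.polyval(k,pts[:,1])))
print("fin ctr",at((314,128),.11),"ends",at((281,128),.11),at((347,128),.11))
print("slot2 rim c",at((316,65),.05),"corners",at((268,65),.05),at((366,65),.05))
print("plate inner/outer top",at((300,176),.115),at((300,193),.115))
for y in range(100,195,3):print(y,g[y,300],end="; ")
cv2.imwrite("pics/w2z.png",cv2.resize(f["img"][0:200,180:400,::-1],(660,600),interpolation=cv2.INTER_CUBIC))
```

```text
front edge x= [-0.09233267  0.52877738] yaw 0.09207161443173369 resid 0.00026489395507260584
fin ctr [0.58903791 0.05985352 0.11      ] ends [0.61426557 0.06239987 0.11      ] [0.56381012 0.05730715 0.11      ]
slot2 rim c [0.59273788 0.00484291 0.05      ] corners [0.63518892 0.00912791 0.05      ] [5.48517691e-01 3.79327670e-04 5.00000000e-02]
plate inner/outer top [0.59629708 0.09682136 0.115     ] [0.59508966 0.11010557 0.115     ]
100 50.0; 103 39.0; 106 64.0; 109 138.0; 112 134.0; 115 95.0; 118 90.0; 121 93.0; 124 92.0; 127 96.0; 130 92.0; 133 98.0; 136 91.0; 139 84.0; 142 92.0; 145 93.0; 148 91.0; 151 94.0; 154 88.0; 157 59.0; 160 36.0; 163 45.0; 166 40.0; 169 41.0; 172 51.0; 175 61.0; 178 64.0; 181 74.0; 184 77.0; 187 81.0; 190 79.0; 193 78.0;
```

View pics/w2z.png

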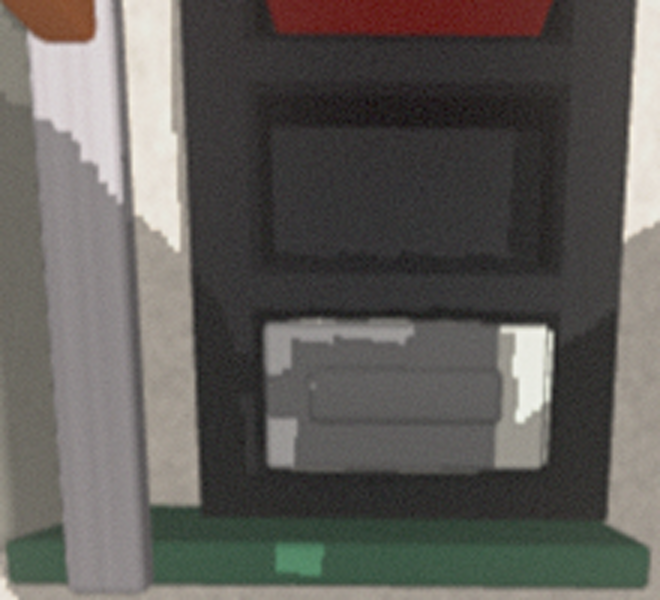

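```bash
python3 - <<'E'
from vis import *
f=dict(np.load("w2.npz"))
def at(uv,z):
    o,d=ray(f,uv);return (o+d*(z-o[2])/d[2])
print(at((315,131.8),.11),at((315,123),.11),at((315,140.7),.11),"plate",at((280,181),.115),at((280,194.7),.115))
E
python3 -m creep '{"translation":[[3,-38,0],[3,-38,-20],[0,0,-30],[0,0,-30],[0,0,-30],[0,0,-20],[0,0,0],[0,0,0]],"spin":[-0.005,0,0,0,0,0,0,0],"gripper":[0.7,0.7,0.7,0.7,0.7,0.7,0.7,0.7]}' 25
```

```text
[0.58798871 0.06256581 0.11      ] [0.58864575 0.05612878 0.11      ] [0.5873158  0.06915824 0.11      ] plate [0.6115542  0.10226946 0.115     ] [0.61073511 0.11304387 0.115     ]
t: 8.35
eef_pos: [0.5893, 0.061, 0.1098]
ee_rot: [3.142, -0.0, -1.477]
force: [0.3, 0.8, 0.8]
width: 0.0615
gripper_force: 0.0
```

```bash
python3 -m creep '{"translation":[[0,1.5,-12],[0,0,-12],[0,0,0],[0,0,0],[0,0,0],[0,0,0]],"spin":[0,0,0,0,0,0],"gripper":[0.7,0.7,0.7,0,0,0]}' 30; python3 -m creep '{"translation":[[0,0,0],[0,0,15],[0,0,15],[0,0,20],[0,0,20],[0,0,20],[0,0,0]],"spin":[0,0,0,0,0,0,0],"gripper":[0,0,0,0,0,0,0]}' 30
```

```text
t: 8.95
eef_pos: [0.5895, 0.0626, 0.0858]
ee_rot: [-3.14, 0.0, -1.478]
force: [2.6, -0.4, -1.4]
width: 0.0498
gripper_force: 30.0
t: 9.65
eef_pos: [0.59, 0.0628, 0.1777]
ee_rot: [-3.138, 0.001, -1.478]
force: [1.1, 0.9, -3.8]
width: 0.0498
gripper_force: 30.0
```

```bash
python3 -m creep '{"translation":[[-8,-12,30],[-15,-42,13],[-15,-42,0],[-15,-42,0],[-15,-42,0],[-15,-42,0],[-15,-42,0],[-15,-42,0]],"spin":[0,0,0,0,0,0,0,0],"gripper":[0,0,0,0,0,0,0,0]}'; python3 -m creep '{"translation":[[-15,-42,0],[-10,-42,0],[-6,-23,0],[0,0,0],[0,0,-30],[0,0,-40],[0,0,-40],[0,0,0]],"spin":[0,0,0,0,0,0,0,0],"gripper":[0,0,0,0,0,0,0,0]}'
```

```text
t: 10.45
eef_pos: [0.4742, -0.2447, 0.2168]
ee_rot: [3.14, 0.001, -1.478]
force: [0.6, -0.3, -3.9]
width: 0.0497
gripper_force: 30.0
t: 11.25
eef_pos: [0.4403, -0.3478, 0.102]
ee_rot: [3.131, 0.007, -1.479]
force: [-0.7, 0.6, -4.8]
width: 0.0499
gripper_force: 30.0
```

```bash
python3 -m creep '{"translation":[[0,0,-10],[0,0,-8],[0,0,-5],[0,0,0],[0,0,0]],"spin":[0,0,0,0,0],"gripper":[0,0,0,0,0]}'; python3 -m creep '{"translation":[[0,0,0],[0,0,0],[0,0,0],[0,0,30],[0,0,40],[0,0,40],[0,0,40],[0,0,0]],"spin":[0,0,0,0,0,0,0,0],"gripper":[0.7,0.7,0.7,0.7,0.7,0.7,0.7,0.7]}'
```

```text
t: 11.75
eef_pos: [0.4454, -0.3508, 0.0861]
ee_rot: [-3.141, -0.001, -1.478]
force: [0.1, -0.9, -4.2]
width: 0.0496
gripper_force: 30.0
t: 12.55
eef_pos: [0.4476, -0.3524, 0.2422]
ee_rot: [-3.133, -0.006, -1.477]
force: [1.4, -0.2, -0.9]
width: 0.0611
gripper_force: 0.0
```

Run:
```python
from vis import *
W=dict(np.load("w2.npz"));T=cams.grab_frame("top");C=cams.grab_frame("scene")
cv2.imwrite("pics/top1.png",T["img"][:,:,::-1])
print("grey",[(np.round(d["centre"],3).tolist(),round(d["confidence"],2)) for d in nets.pinpoint("top","grey1")+nets.pinpoint("scene","grey1")])
print("blue",[(np.round(d["centre"],3).tolist(),round(d["confidence"],2)) for d in nets.pinpoint("top","blue1")+nets.pinpoint("scene","blue1")])
for nm,fs,x0,z in(("A w2",[W],[.428,.046,-.1],0.),("A w2+top",[W,T],[.428,.046,-.1],None),("B",[T],[.449,.230,-.6],0.),("B",[T,C],[.449,.230,-.6],0.),("C",[T],[.505,.314,-.7],0.),("C",[T,C],[.505,.314,-.7],0.)):
    b=min((fit(fs,[x0[0],x0[1],x0[2]+d],z) for d in(-.3,0,.3)),key=lambda r:r[1]);print(nm,np.round(b[0],4),round(b[1],3))
m=mask(T["img"]);cv2.imwrite("pics/m.png",np.hstack([cv2.resize(m[230:345,175:345],(510,345)),cv2.resize(mask(W["img"])[50:200,400:590],(290,345))]))
```

```text
grey [([0.446, -0.347, 0.005], 0.87)]
blue [([0.427, 0.045, 0.002], 0.84), ([0.505, 0.313, -0.003], 0.62), ([0.45, 0.23, -0.0], 0.57), ([0.601, -0.062, 0.008], 0.32), ([0.448, 0.228, 0.004], 0.79), ([0.609, -0.122, 0.009], 0.74), ([0.432, 0.049, -0.0], 0.62), ([0.502, 0.314, 0.002], 0.61)]
A w2 [ 0.4268  0.0458 -0.0423] 0.457
A w2+top [ 0.4254  0.0455 -0.0697 -0.0046] 0.314
B [ 0.448   0.2317 -0.6567] 0.374
B [ 0.4485  0.2318 -0.5585] 0.423
C [ 0.5056  0.3141 -0.7299] 0.429
C [ 0.5054  0.3142 -0.6617] 0.449
```

View pics/m.png

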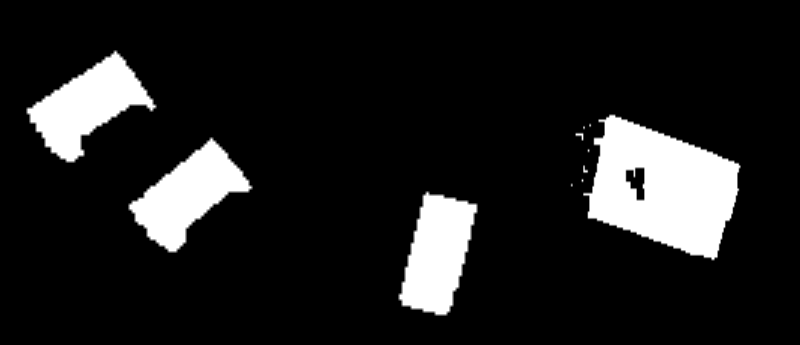

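The mask shows the labelled side faces dropping out, which biases the fit. The blobs are well separated, so I'll compare convex hulls instead.

```bash
cat >> vis.py <<'E'
def mask(img,kind="blue"):
    h=cv2.cvtColor(img,cv2.COLOR_RGB2HSV)
    m=cv2.inRange(h,(102,90,25),(130,255,255))|cv2.inRange(h,(18,150,90),(32,255,255))
    m=cv2.morphologyEx(m,cv2.MORPH_OPEN,np.ones((2,2),np.uint8))
    m=cv2.morphologyEx(m,cv2.MORPH_CLOSE,np.ones((3,3),np.uint8))
    o=np.zeros_like(m)
    for c in cv2.findContours(m,cv2.RETR_EXTERNAL,cv2.CHAIN_APPROX_NONE)[0]:
        if cv2.contourArea(c)>80: cv2.fillConvexPoly(o,cv2.convexHull(c),255)
    return o
def sil(f,x,y,z,a):
    m=np.zeros(f["img"].shape[:2],np.uint8)
    h=cv2.convexHull(proj(f,world(np.vstack([BODY,FIN]),x,y,z,a)).astype(np.float32))
    cv2.fillConvexPoly(m,np.round(h*2**S).astype(np.int32),255,cv2.LINE_AA,S); return m
E
python3 - <<'E'
from vis import *
W=dict(np.load("w2.npz"));T=cams.grab_frame("top");C=cams.grab_frame("scene")
for nm,fs,x0,z in(("A w2",[W],[.428,.046,-.1],0.),("A w2+top",[W,T],[.428,.046,-.1],None),("B",[T],[.449,.230,-.6],0.),("B",[T,C],[.449,.230,-.6],None),("C",[T],[.505,.314,-.7],0.),("C",[T,C],[.505,.314,-.7],None)):
    b=min((fit(fs,[x0[0],x0[1],x0[2]+d],z) for d in(-.3,0,.3)),key=lambda r:r[1]);print(nm,np.round(b[0],4),round(b[1],3))
E
```

```text
A w2 [ 0.4265  0.0464 -0.0708] 0.145
A w2+top [ 0.4248  0.0448 -0.1072 -0.0036] 0.135
B [ 0.4475  0.2297 -0.6492] 0.272
B [ 0.4481  0.233  -0.6114 -0.0069] 0.281
C [ 0.5031  0.3115 -0.7479] 0.166
C [ 0.5054  0.315  -0.7338 -0.0084] 0.247
```

```bash
python3 -m creep '{"translation":[[6,45,0],[6,45,0],[4,45,0],[0,45,0],[0,45,0],[-4,45,0],[-6,45,0],[-6,45,0]],"spin":[-0.03,-0.03,-0.03,-0.03,-0.03,-0.03,0,0],"gripper":[0.85,0.85,0.85,0.85,0.85,0.85,0.85,0.85]}'; python3 -m creep '{"translation":[[-6,45,0],[-6,45,0],[0,20,0],[0,0,0],[0,0,0]],"spin":[0,0,0,0,0],"gripper":[0.85,0.85,0.85,0.85,0.85]}'
python3 - <<'E'
from vis import *
W=cams.grab_frame("wrist");np.savez("w3.npz",**W);T=cams.grab_frame("top");cv2.imwrite("pics/w3.png",W["img"][:,:,::-1])
print(get_state()["eef_pos"],get_state()["ee_rot"])
for z in(0.,None):
    b=min((fit([W],[.4265,.046,-.1+d],z) for d in(-.2,0,.2)),key=lambda r:r[1]);print(np.round(b[0],4),round(b[1],3))
print([(np.round(d["centre"],3).tolist(),round(d["confidence"],2)) for d in nets.pinpoint("wrist","blue1")])
E
```

```text
t: 13.75
eef_pos: [0.4443, 0.011, 0.235]
ee_rot: [3.141, -0.0, -1.658]
force: [2.0, 0.7, 0.1]
width: 0.0745
gripper_force: 0.0
t: 14.25
eef_pos: [0.4326, 0.1197, 0.2348]
ee_rot: [3.141, -0.001, -1.656]
force: [0.9, -0.3, -0.5]
width: 0.0745
gripper_force: 0.0
[0.43281813 0.11880565 0.23500474] [ 3.14100127e+00 -6.30410004e-04 -1.65825724e+00]
[ 0.4251  0.0472 -0.1284] 0.093
[ 0.4257  0.0463 -0.1249 -0.0134] 0.022
[([0.504, 0.314, 0.001], 0.96), ([0.447, 0.23, 0.001], 0.81), ([0.43, 0.046, -0.0], 0.56)]
```

View pics/w3.png

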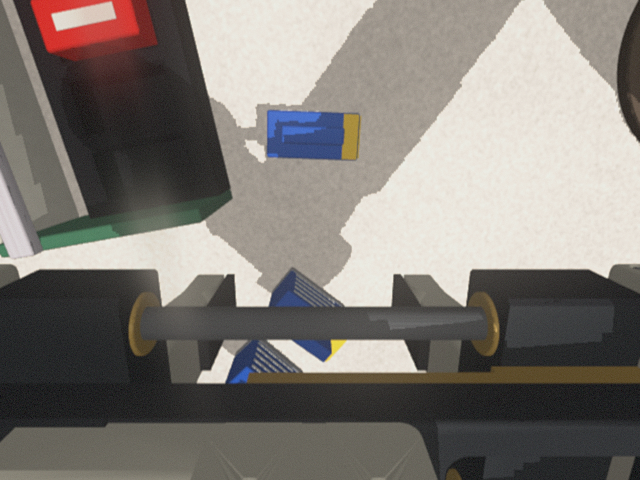

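The picture shows the blue alone at (312,135) with its yellow end at (350,137), facing the robot. The wrist fit is tight at about (0.4255, 0.047), yaw −0.125.

```bash
python3 -m creep '{"translation":[[-4,-36,0],[-3,-36,-20],[0,0,-35],[0,0,-35],[0,0,-30],[0,0,-20],[0,0,-10],[0,0,0]],"spin":[-0.038,0,0,0,0,0,0,0],"gripper":[0.85,0.85,0.85,0.85,0.85,0.85,0.85,0.85]}' 30; python3 -m creep '{"translation":[[0,0,-9],[0,0,0],[0,0,0],[0,0,0],[0,0,0],[0,0,0]],"spin":[0,0,0,0,0,0],"gripper":[0.85,0.85,0.85,0,0,0]}';  python3 -m creep '{"translation":[[0,0,0],[0,0,0]],"spin":[0,0],"gripper":[0,0]}'
```

```text
t: 15.2
eef_pos: [0.4254, 0.0465, 0.0845]
ee_rot: [3.14, -0.002, -1.697]
force: [0.2, -1.2, -0.3]
width: 0.0746
gripper_force: 0.0
t: 15.8
eef_pos: [0.4261, 0.0476, 0.0766]
ee_rot: [-3.141, 0.0, -1.696]
force: [-0.4, 0.4, 0.7]
width: 0.0562
gripper_force: 0.0
t: 16.0
eef_pos: [0.4265, 0.0477, 0.0767]
ee_rot: [-3.141, 0.001, -1.695]
force: [1.2, -0.8, 1.4]
width: 0.0501
gripper_force: 30.0
```

```bash
python3 -m creep '{"translation":[[0,0,20],[0,0,35],[0,0,35],[0,0,30],[20,2,20],[30,3,0],[30,3,0],[30,3,0]],"spin":[0,0,0,0.02,0.05,0.05,0.05,0.047],"gripper":[0,0,0,0,0,0,0,0]}'; python3 -m creep '{"translation":[[30,3,0],[22,1,0],[0,0,0],[0,0,-30],[0,0,-30],[0,0,-15],[0,0,0],[0,0,0]],"spin":[0,0,0,0,0,0,0,0],"gripper":[0,0,0,0,0,0,0,0]}'
python3 - <<'E'
from vis import *
T=cams.grab_frame("top");print([(np.round(d["centre"],3).tolist(),round(d["confidence"],2)) for d in nets.pinpoint("top","blue1")])
E
```

```text
t: 16.8
eef_pos: [0.5364, 0.0584, 0.2159]
ee_rot: [3.141, 0.0, -1.477]
force: [-1.1, 0.3, -1.6]
width: 0.0499
gripper_force: 30.0
t: 17.6
eef_pos: [0.5876, 0.0623, 0.1416]
ee_rot: [3.141, -0.0, -1.479]
force: [0.8, 0.3, -1.8]
width: 0.0498
gripper_force: 30.0
[([0.588, 0.062, 0.07], 0.42), ([0.448, 0.226, -0.001], 0.4)]
```

```bash
python3 -m creep '{"translation":[[1.5,0.5,-10],[0,0,-10],[0,0,-10],[0,0,-10],[0,0,0]],"spin":[0,0,0,0,0],"gripper":[0,0,0,0,0]}'; python3 -m creep '{"translation":[[0,0,-8],[0,0,-7],[0,0,-2],[0,0,0],[0,0,0]],"spin":[0,0,0,0,0],"gripper":[0,0,0,0,0]}'
```

```text
t: 18.2
eef_pos: [0.5882, 0.0625, 0.0992]
ee_rot: [3.138, -0.001, -1.479]
force: [-0.6, -0.3, -2.2]
width: 0.0497
gripper_force: 30.0
t: 18.7
eef_pos: [0.5906, 0.0631, 0.086]
ee_rot: [-3.139, -0.0, -1.478]
force: [-1.7, -0.5, 9.9]
width: 0.05
gripper_force: 30.0
```

```bash
python3 -m creep '{"translation":[[0,0,0],[0,0,0],[0,0,0],[0,0,30],[0,0,40],[0,0,40],[-12,20,38],[-16,35,0]],"spin":[0,0,0,0,0,0,-0.1,-0.1],"gripper":[0.7,0.7,0.7,0.7,0.7,0.7,0.7,0.85]}'; python3 -m creep '{"translation":[[-16,35,0],[-16,35,0],[-16,35,0],[-16,35,0],[-8,31,0],[0,0,0],[0,0,0]],"spin":[-0.12,-0.12,-0.12,-0.12,-0.04,0,0],"gripper":[0.85,0.85,0.85,0.85,0.85,0.85,0.85]}'
python3 - <<'E'
from vis import *
W=cams.grab_frame("wrist");np.savez("w4.npz",**W);T=cams.grab_frame("top");cv2.imwrite("pics/w4.png",W["img"][:,:,::-1])
print(get_state()["eef_pos"],get_state()["ee_rot"])
for x0 in([.448,.231,-.63],[.505,.314,-.73]):
    for fs in([W],[W,T]):
        b=min((fit(fs,[x0[0],x0[1],x0[2]+d],0.) for d in(-.2,0,.2)),key=lambda r:r[1]);print(np.round(b[0],4),round(b[1],3))
print([(np.round(d["centre"],3).tolist(),round(d["confidence"],2)) for d in nets.pinpoint("wrist","blue1")+nets.pinpoint("top","blue1")])
E
```

```text
t: 19.5
eef_pos: [0.5643, 0.118, 0.2381]
ee_rot: [-3.133, 0.004, -1.685]
force: [1.4, 0.5, -1.2]
width: 0.0657
gripper_force: 0.0
t: 20.2
eef_pos: [0.489, 0.2896, 0.232]
ee_rot: [3.142, -0.001, -2.197]
force: [-0.2, 0.9, -0.6]
width: 0.0744
gripper_force: 0.0
[0.48948396 0.28845018 0.23213033] [-3.14157274e+00 -4.81591589e-04 -2.19854183e+00]
[ 0.4471  0.2315 -0.7557] 0.147
[ 0.4475  0.2308 -0.7525] 0.207
[ 0.5043  0.3142 -0.9575] 0.152
[ 0.5029  0.3119 -0.8094] 0.387
[([0.446, 0.229, -0.003], 0.74), ([0.503, 0.315, 0.001], 0.65), ([0.503, 0.315, -0.0], 0.8), ([0.588, 0.058, 0.011], 0.79), ([0.447, 0.226, -0.002], 0.64)]
```

View pics/w4.png

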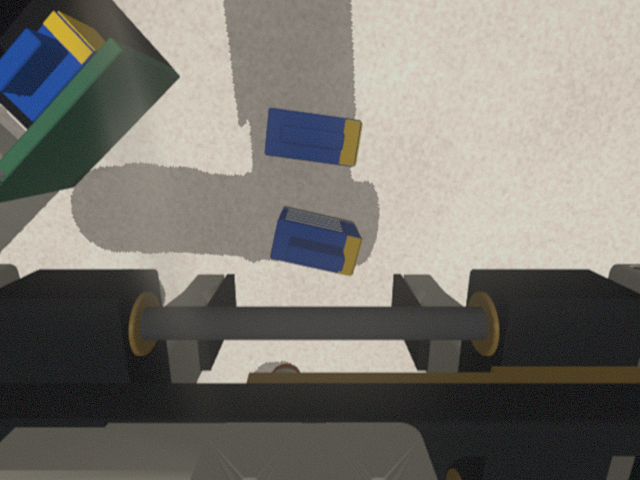

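The picture shows blue B at (313,137) and C at (317,240), both with yellow ends to the right, and the first blue sitting in slot 1 at upper left. B fits at (0.447, 0.2315), yaw −0.755.

```bash
python3 -m creep '{"translation":[[-21,-28,0],[-21,-29,-20],[0,0,-35],[0,0,-35],[0,0,-30],[0,0,-15],[0,0,-10],[0,0,0]],"spin":[-0.065,-0.062,0,0,0,0,0,0],"gripper":[0.85,0.85,0.85,0.85,0.85,0.85,0.85,0.85]}' 30; python3 -m creep '{"translation":[[0,0,-10],[0,0,0],[0,0,0],[0,0,0],[0,0,0],[0,0,0],[0,0,0],[0,0,0]],"spin":[0,0,0,0,0,0,0,0],"gripper":[0.85,0.85,0,0,0,0,0,0]}'; python3 -m creep '{"translation":[[0,0,20],[0,0,35],[0,0,35],[0,0,35],[0,0,20],[0,0,0]],"spin":[0,0,0,0,0,0],"gripper":[0,0,0,0,0,0]}'
```

```text
t: 21.2
eef_pos: [0.4472, 0.231, 0.0864]
ee_rot: [-3.142, -0.002, -2.327]
force: [0.2, 0.8, -0.2]
width: 0.0746
gripper_force: 0.0
t: 22.0
eef_pos: [0.4479, 0.2321, 0.0778]
ee_rot: [-3.141, 0.001, -2.326]
force: [1.4, -1.8, 4.4]
width: 0.0499
gripper_force: 30.0
t: 22.6
eef_pos: [0.4481, 0.2328, 0.2245]
ee_rot: [3.141, 0.004, -2.326]
force: [-0.5, 0.7, -5.0]
width: 0.0496
gripper_force: 30.0
```

Slot 2 is next in order. An x-wise grip there would put the gripper body against the bar handle, so I'll set this one down and regrip it across the fin.

```bash
python3 -m creep '{"translation":[[0,0,-40],[0,0,-40],[0,0,-40],[0,0,-17],[0,0,-8],[0,0,0],[0,0,0],[0,0,0]],"spin":[0,0,0,0,0,0,0,0],"gripper":[0,0,0,0,0,0,0.85,0.85]}'; python3 -m creep '{"translation":[[0,0,0],[0,0,30],[0,0,30],[0,0,0],[0,0,0],[0,0,0],[0,0,0],[0,0,0]],"spin":[0,0,0,0.145,0.145,0.145,0.145,0.145],"gripper":[0.85,0.85,0.85,0.85,0.85,0.6,0.6,0.6]}'; python3 -m creep '{"translation":[[0,0,0],[0,0,0],[0,0,0],[0,0,0],[0,0,0],[0,0,0],[0,0,0]],"spin":[0.145,0.145,0.145,0.145,0.145,0.121,0],"gripper":[0.5,0.5,0.5,0.5,0.5,0.5,0.5]}'
python3 - <<'E'
from vis import *
cams.grab_frame("top");cams.grab_frame("scene")
print([(np.round(d["centre"],3).tolist(),round(d["confidence"],2)) for d in nets.pinpoint("scene","blue1")+nets.pinpoint("top","blue1")])
E
```

```text
t: 23.4
eef_pos: [0.4472, 0.2318, 0.077]
ee_rot: [3.141, -0.0, -2.326]
force: [0.3, 0.3, 0.2]
width: 0.0604
gripper_force: 0.0
t: 24.2
eef_pos: [0.4474, 0.232, 0.1374]
ee_rot: [-3.141, 0.0, -1.595]
force: [-0.4, 0.2, -0.1]
width: 0.0563
gripper_force: 0.0
t: 24.9
eef_pos: [0.4474, 0.232, 0.1374]
ee_rot: [-3.141, 0.0, -0.753]
force: [0.2, 0.4, -1.1]
width: 0.0435
gripper_force: 0.0
[([0.444, 0.229, 0.001], 0.96), ([0.503, 0.314, 0.004], 0.73), ([0.592, 0.062, 0.013], 0.59), ([0.588, 0.06, 0.011], 0.82)]
```

```bash
python3 -m creep '{"translation":[[0,0,-30],[0,0,-20],[0,0,-10],[0,0,0],[0,0,0],[0,0,0],[0,0,0],[0,0,0]],"spin":[0,0,0,0,0,0,0,0],"gripper":[0.5,0.5,0.5,0.5,0,0,0,0]}' 30; python3 -m creep '{"translation":[[0,0,20],[0,0,35],[0,0,35],[0,0,35],[0,0,20],[0,0,0]],"spin":[0,0,0,0,0,0],"gripper":[0,0,0,0,0,0]}'
```

```text
t: 25.9
eef_pos: [0.4475, 0.2319, 0.0779]
ee_rot: [-3.141, 0.0, -0.755]
force: [-0.9, -0.7, 0.9]
width: 0.0174
gripper_force: 0.7
t: 26.5
eef_pos: [0.4484, 0.2329, 0.2252]
ee_rot: [-3.136, -0.0, -0.755]
force: [0.2, 0.6, -4.8]
width: 0.0137
gripper_force: 29.9
```

```bash
python3 -m creep '{"translation":[[20,-32,0],[21,-33,0],[21,-33,0],[21,-33,0],[21,-33,0],[21,-33,0],[21,-35,0],[0,0,0]],"spin":[0.121,0.121,0.121,0.121,0.121,0.121,0.122,0],"gripper":[0,0,0,0,0,0,0,0]}'; python3 -m creep '{"translation":[[0,0,-30],[0,0,-30],[0,0,-22],[0,0,0],[0,0,0]],"spin":[0,0,0,0,0],"gripper":[0,0,0,0,0]}'
python3 - <<'E'
from vis import *
W=cams.grab_frame("wrist");C=cams.grab_frame("scene");cv2.imwrite("pics/s5.png",cv2.resize(C["img"][180:290,200:360,::-1],(800,550),interpolation=cv2.INTER_CUBIC))
E
```

```text
t: 27.3
eef_pos: [0.594, -0.0038, 0.2194]
ee_rot: [3.141, 0.004, 0.095]
force: [0.5, -1.8, -4.9]
width: 0.0141
gripper_force: 30.0
t: 27.8
eef_pos: [0.5929, -0.0, 0.1396]
ee_rot: [3.141, 0.002, 0.093]
force: [1.0, 0.5, -2.8]
width: 0.0136
gripper_force: 30.0
```

View pics/s5.png

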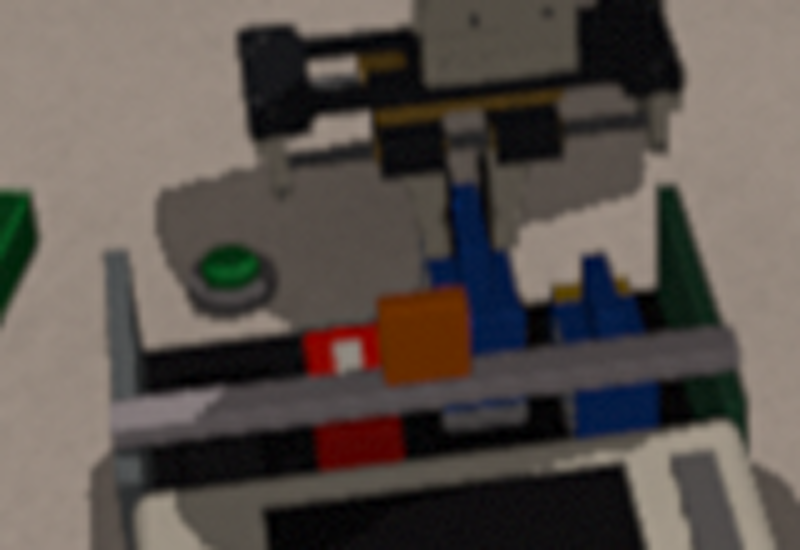

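The picture shows the second blue hanging over slot 2 at (485,330), between the red block and the seated first blue at (605,350). Inserting it now.

```bash
python3 -m creep '{"translation":[[1,0.5,-10],[0,0,-10],[0,0,-8],[0,0,-8],[0,0,0]],"spin":[0,0,0,0,0],"gripper":[0,0,0,0,0]}'; python3 -m creep '{"translation":[[0,0,-8],[0,0,-6],[0,0,-3],[0,0,0],[0,0,0]],"spin":[0,0,0,0,0],"gripper":[0,0,0,0,0]}'
```

```text
t: 28.4
eef_pos: [0.5945, 0.0005, 0.1031]
ee_rot: [3.142, 0.0, 0.093]
force: [2.9, -0.6, -5.1]
width: 0.0137
gripper_force: 30.0
t: 28.9
eef_pos: [0.5946, -0.0, 0.0916]
ee_rot: [3.14, -0.002, 0.095]
force: [-12.6, 0.5, 32.0]
width: 0.0139
gripper_force: 30.0
```

```bash
python3 -m creep '{"translation":[[0,0,1],[0,0,0],[0,0,0],[0,0,0],[0,0,30],[0,0,40],[0,0,40],[0,0,30]],"spin":[0,0,0,0,0,0,0,0],"gripper":[0,0.32,0.32,0.32,0.32,0.32,0.32,0.32]}'; python3 -m creep '{"translation":[[-20,40,0],[-20,40,0],[-20,40,0],[-20,40,0],[0,0,0]],"spin":[0,0,0,0,0],"gripper":[0.5,0.5,0.5,0.5,0.5]}'
python3 - <<'E'
from vis import *
print(get_state()["eef_pos"],get_state()["ee_rot"])
C=cams.grab_frame("scene");T=cams.grab_frame("top")
print([(np.round(d["centre"],3).tolist(),round(d["confidence"],2)) for d in nets.pinpoint("scene","blue1")+nets.pinpoint("top","blue1")])
a=cv2.resize(C["img"][200:280,210:350,::-1],(800,457),interpolation=cv2.INTER_CUBIC);cv2.imwrite("pics/s6.png",a)
E
```

```text
t: 29.7
eef_pos: [0.5949, 0.0004, 0.2306]
ee_rot: [3.141, -0.001, 0.093]
force: [-0.1, 0.7, -0.1]
width: 0.0282
gripper_force: 0.0
t: 30.2
eef_pos: [0.5127, 0.164, 0.2282]
ee_rot: [-3.141, 0.0, 0.097]
force: [0.7, 0.0, 0.3]
width: 0.0436
gripper_force: 0.0
[0.51266794 0.16401248 0.22818721] [-3.14104002e+00  1.94016935e-04  9.74266868e-02]
[([0.594, -0.001, 0.012], 0.81), ([0.505, 0.314, 0.0], 0.72), ([0.593, 0.064, 0.013], 0.71), ([0.59, -0.005, 0.007], 0.82), ([0.592, 0.06, 0.007], 0.72), ([0.502, 0.316, -0.0], 0.67), ([0.601, -0.06, 0.009], 0.53)]
```

View pics/s6.png

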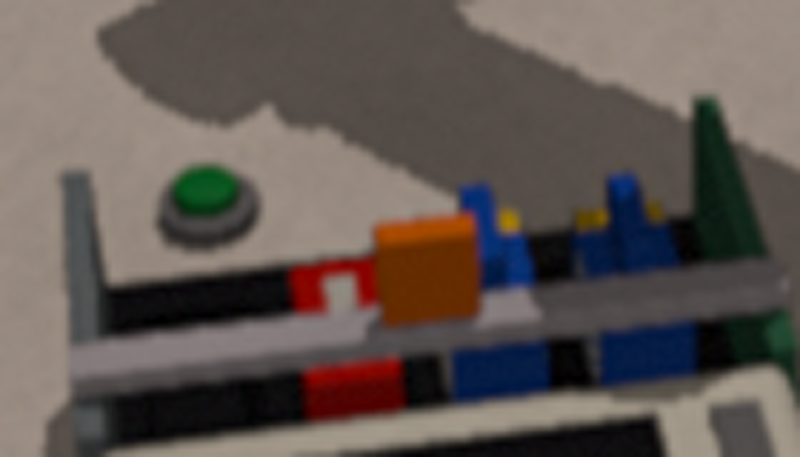

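The picture shows both blues with fin tops near (475,188) and (622,177). The slot-2 one stopped about 3 mm higher than expected, so I'll probe its fin height with closed fingers and push it home if needed.

```bash
python3 -m creep '{"translation":[[20,-40,0],[20,-40,0],[20,-40,0],[22,-43,0],[0,0,-40],[0,0,-40],[0,0,-20],[0,0,0]],"spin":[0,0,0,0,0,0,0,0],"gripper":[0,0,0,0,0,0,0,0]}' 30; python3 -m creep '{"translation":[[0,0,-8],[0,0,-3],[0,0,-3],[0,0,0]],"spin":[0,0,0,0],"gripper":[0,0,0,0]}';python3 -m creep '{"translation":[[0,0,-3],[0,0,0],[0,0,0]],"spin":[0,0,0],"gripper":[0,0,0]}'
```

```text
t: 31.2
eef_pos: [0.5942, -0.0049, 0.1245]
ee_rot: [3.141, 0.007, 0.09]
force: [-1.1, 0.1, 1.2]
width: 0.0002
gripper_force: 0.0
t: 31.6
eef_pos: [0.5967, -0.0024, 0.1149]
ee_rot: [-3.141, -0.001, 0.093]
force: [0.1, -0.5, -0.1]
width: 0.0006
gripper_force: 0.0
t: 31.9
eef_pos: [0.5965, -0.0025, 0.1115]
ee_rot: [-3.142, -0.0, 0.093]
force: [1.1, 0.4, -0.1]
width: 0.0001
gripper_force: 0.0
```

```bash
python3 -m creep '{"translation":[[0,0,-2],[0,0,0],[0,0,0]],"spin":[0,0,0],"gripper":[0,0,0]}';python3 -m creep '{"translation":[[0,0,-2],[0,0,0],[0,0,0]],"spin":[0,0,0],"gripper":[0,0,0]}'
```

```text
t: 32.2
eef_pos: [0.5968, -0.0025, 0.1103]
ee_rot: [3.141, -0.001, 0.094]
force: [-1.5, 0.6, 6.4]
width: 0.0006
gripper_force: 3.3
t: 32.5
eef_pos: [0.5971, -0.0026, 0.1103]
ee_rot: [3.141, -0.002, 0.094]
force: [-6.7, 1.2, 20.4]
width: 0.0007
gripper_force: 10.1
```

```bash
python3 -m creep '{"translation":[[0,0,40],[0,0,45],[0,0,42],[-2,25,0],[-3,25,0],[-3,25,0],[-3,25,0],[-3,25,0]],"spin":[0,0,0,-0.145,-0.145,-0.145,-0.145,-0.145],"gripper":[0,0.5,0.85,0.85,0.85,0.85,0.85,0.85]}';python3 -m creep '{"translation":[[-3,25,0],[-3,25,0],[-3,25,0],[-3,25,0],[-3,25,0],[-3,25,0],[-3,25,0],[-3,25,0]],"spin":[-0.145,-0.145,-0.145,-0.145,-0.145,-0.145,-0.145,-0.145],"gripper":[0.85,0.85,0.85,0.85,0.85,0.85,0.85,0.85]}';python3 -m creep '{"translation":[[-3,25,0],[-3,20,0],[0,0,0],[0,0,0],[0,0,0],[0,0,0]],"spin":[-0.145,-0.145,-0.145,-0.145,0,0],"gripper":[0.85,0.85,0.85,0.85,0.85,0.85]}'
python3 - <<'E'
from vis import *
W=cams.grab_frame("wrist");np.savez("w7.npz",**W);T=cams.grab_frame("top");cv2.imwrite("pics/w7.png",W["img"][:,:,::-1])
s=get_state();print(s["eef_pos"],s["ee_rot"],s["q"].round(2))
n=[(np.round(d["centre"],3).tolist(),round(d["confidence"],2)) for d in nets.pinpoint("wrist","blue1")+nets.pinpoint("top","blue1")];print(n)
b=min((fit([W],[.504,.314,-.8+d],0.) for d in(-.3,0,.3)),key=lambda r:r[1]);print(np.round(b[0],4),round(b[1],3))
E
```

```text
t: 33.3
eef_pos: [0.5822, 0.1234, 0.2344]
ee_rot: [-3.141, -0.0, -0.638]
force: [0.6, -0.4, 0.5]
width: 0.0509
gripper_force: 0.0
t: 34.1
eef_pos: [0.5582, 0.3235, 0.2343]
ee_rot: [3.142, 0.0, -1.798]
force: [0.8, 0.1, 0.8]
width: 0.0746
gripper_force: 0.0
t: 34.7
eef_pos: [0.5525, 0.3674, 0.2343]
ee_rot: [-3.142, 0.0, -2.367]
force: [0.6, 0.1, 0.2]
width: 0.074
gripper_force: 0.0
[0.55250875 0.36727839 0.23439149] [-3.14156849e+00  8.91046144e-05 -2.36863594e+00] [ 0.88  0.34 -0.    0.   -1.23 -1.68]
[([0.503, 0.315, 0.0], 0.76), ([0.648, 0.445, -0.004], 0.33), ([0.5, 0.315, 0.002], 0.76), ([0.591, 0.06, 0.01], 0.68), ([0.593, -0.008, 0.009], 0.68)]
[ 0.5032  0.3147 -0.8512] 0.116
```

View pics/w7.png

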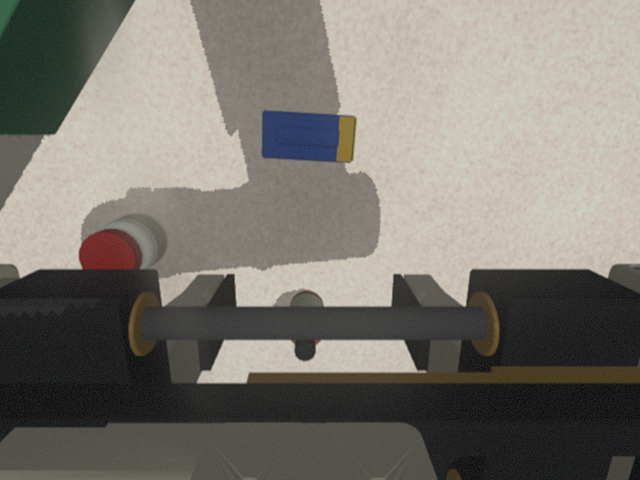

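The picture shows the last blue at (309,136), yellow end at (347,138), with the jar well clear at (110,248). It fits at (0.503, 0.315), yaw −0.85.

```bash
python3 -m creep '{"translation":[[-25,-26,0],[-24,-26,-20],[0,0,-35],[0,0,-35],[0,0,-30],[0,0,-17],[0,0,-10],[0,0,0]],"spin":[-0.053,0,0,0,0,0,0,0],"gripper":[0.85,0.85,0.85,0.85,0.85,0.85,0.85,0.85]}' 30; python3 -m creep '{"translation":[[0,0,-10],[0,0,0],[0,0,0],[0,0,0],[0,0,0],[0,0,0],[0,0,0],[0,0,0]],"spin":[0,0,0,0,0,0,0,0],"gripper":[0.85,0.85,0,0,0,0,0,0]}'; python3 -m creep '{"translation":[[0,0,20],[0,0,35],[0,0,35],[0,0,35],[0,0,25],[0,0,0]],"spin":[0,0,0,0,0,0],"gripper":[0,0,0,0,0,0]}'
```

```text
t: 35.7
eef_pos: [0.5031, 0.3149, 0.0862]
ee_rot: [-3.141, -0.002, -2.424]
force: [0.1, 0.6, 0.6]
width: 0.0738
gripper_force: 0.0
t: 36.5
eef_pos: [0.5039, 0.3155, 0.0779]
ee_rot: [-3.141, 0.001, -2.425]
force: [1.5, -1.9, 4.6]
width: 0.05
gripper_force: 29.9
t: 37.1
eef_pos: [0.5044, 0.3168, 0.2309]
ee_rot: [3.141, 0.006, -2.424]
force: [0.2, 0.4, -2.8]
width: 0.0502
gripper_force: 29.9
```

```bash
python3 -m creep '{"translation":[[8,-36,0],[10,-45,0],[10,-45,0],[10,-45,0],[10,-45,0],[10,-45,0],[10,-45,0],[10,-45,0]],"spin":[0.095,0.095,0.095,0.095,0.095,0.095,0.095,0.095],"gripper":[0,0,0,0,0,0,0,0]}'; python3 -m creep '{"translation":[[10,-45,0],[14,-43,0],[0,0,0],[0,0,-30],[0,0,-30],[0,0,-25],[0,0,0],[0,0,0]],"spin":[0.095,0.091,0,0,0,0,0,0],"gripper":[0,0,0,0,0,0,0,0]}'
python3 - <<'E'
from vis import *
C=cams.grab_frame("scene");T=cams.grab_frame("top")
for n in("slot1","blue1"):print(n,[(np.round(d["centre"],3).tolist(),round(d["confidence"],2)) for d in nets.pinpoint("scene",n)+nets.pinpoint("top",n)])
E
```

```text
t: 37.9
eef_pos: [0.5805, -0.0371, 0.2255]
ee_rot: [3.139, 0.0, -1.661]
force: [1.7, 0.0, -2.2]
width: 0.0499
gripper_force: 29.9
t: 38.7
eef_pos: [0.6049, -0.1234, 0.1416]
ee_rot: [3.139, -0.0, -1.479]
force: [0.1, -0.7, -1.4]
width: 0.0499
gripper_force: 30.0
slot1 [([0.59, 0.061, 0.011], 0.93), ([0.6, -0.004, 0.012], 0.76), ([0.608, -0.125, 0.01], 0.59), ([0.675, -0.024, 0.152], 0.54), ([0.602, -0.062, 0.01], 0.88), ([0.609, -0.118, 0.012], 0.88)]
blue1 [([0.592, 0.061, 0.012], 0.89), ([0.605, -0.131, 0.064], 0.76), ([0.593, 0.0, 0.008], 0.59), ([0.534, -0.036, 0.052], 0.74), ([0.59, -0.003, 0.007], 0.73), ([0.603, -0.132, 0.064], 0.38)]
```

Run:
```python
from vis import *
C=cams.grab_frame("scene");T=cams.grab_frame("top");W=cams.grab_frame("wrist")
o=np.zeros((600,800,3),np.uint8)
o[:300,:400]=cv2.resize(T["img"][190:280,320:440,::-1],(400,300),interpolation=cv2.INTER_CUBIC)
o[:300,400:]=cv2.resize(C["img"][190:280,205:325,::-1],(400,300),interpolation=cv2.INTER_CUBIC)
o[300:,:400]=cv2.resize(W["img"][:,:,::-1],(400,300),interpolation=cv2.INTER_AREA)
cv2.imwrite("pics/z8.png",o)
```

```text
(no output)
```

View pics/z8.png

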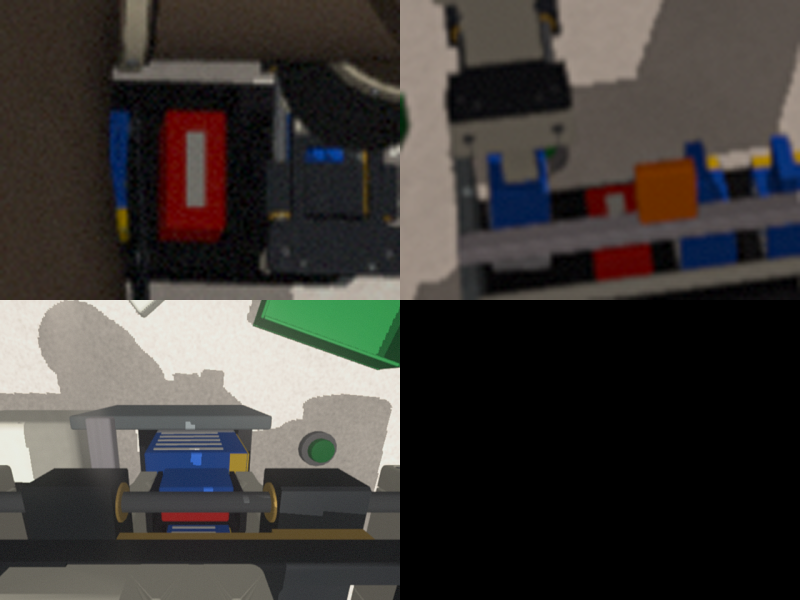

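The wrist view shows the carried blue's label side at about rows 430–452 of the inset (full-resolution 208–243). The nets put it 9 mm off in y, so I'll compare with the projection of an upright magazine at the TCP.

Run:
```python
from vis import *
W=cams.grab_frame("wrist");s=get_state();p=s["eef_pos"];a=s["ee_rot"][2]+np.pi/2
P=lambda dy,roll:(lambda Q:proj(W,world(np.c_[Q[:,0],(Q[:,1]*np.cos(roll)-(Q[:,2]-.1)*np.sin(roll)),(Q[:,1]*np.sin(roll)+(Q[:,2]-.1)*np.cos(roll))+.1],p[0]-dy*np.sin(a),p[1]+dy*np.cos(a),p[2]-.0779,a)))(np.array([[-.04,-.02,0],[.04,-.02,0],[-.04,-.02,.07],[.04,-.02,.07],[-.025,-.007,.1],[.025,-.007,.1]]))
for dy,r in((0,0),(-.005,0),(-.01,0),(0,-.1),(0,.1),(0,-.2)):print(dy,r,P(dy,r).round(0).tolist())
im=W["img"][170:330,200:440,::-1];cv2.imwrite("pics/w9.png",cv2.resize(im,(800,533),interpolation=cv2.INTER_CUBIC))
```

```text
0 0 [[371.0, 217.0], [252.0, 218.0], [393.0, 248.0], [229.0, 249.0], [371.0, 300.0], [250.0, 300.0]]
-0.005 0 [[371.0, 210.0], [252.0, 210.0], [394.0, 239.0], [228.0, 239.0], [371.0, 289.0], [250.0, 289.0]]
-0.01 0 [[372.0, 203.0], [252.0, 203.0], [395.0, 228.0], [227.0, 229.0], [372.0, 277.0], [249.0, 277.0]]
0 -0.1 [[372.0, 204.0], [251.0, 204.0], [395.0, 244.0], [227.0, 244.0], [371.0, 301.0], [250.0, 301.0]]
0 0.1 [[370.0, 231.0], [253.0, 231.0], [392.0, 253.0], [230.0, 253.0], [371.0, 299.0], [250.0, 299.0]]
0 -0.2 [[374.0, 190.0], [249.0, 190.0], [396.0, 240.0], [226.0, 240.0], [371.0, 302.0], [250.0, 302.0]]
```

View pics/w9.png

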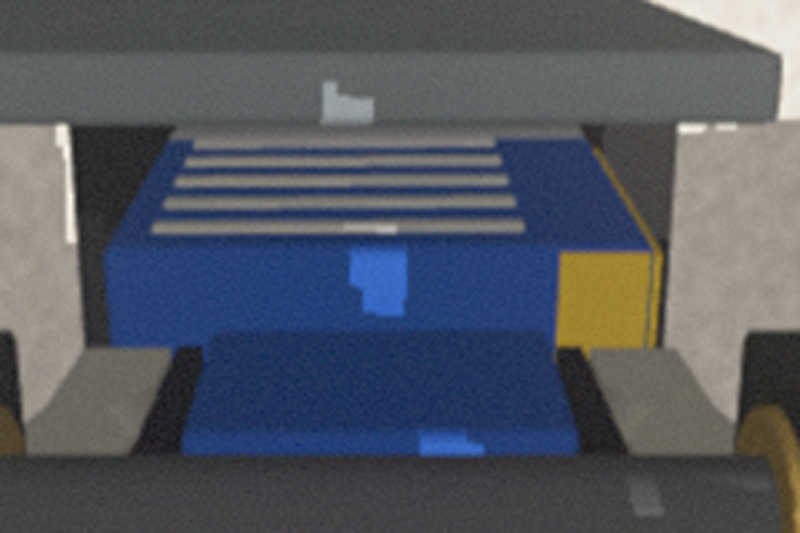

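The zoom shows the top edge at row 243, the fin edge at row 300 and the base hidden behind the plate. That matches a tilt of about −0.1 rad about the grip axis, with the bottom about 8 mm towards −y. I'll shift +y so the base enters centrally, then straighten it inside the slot with a lighter grip.

```bash
python3 -m creep '{"translation":[[0.8,8,0],[0,0,0],[0,0,-8],[0,0,-8],[0,0,-6],[0,0,0],[0,0,0]],"spin":[0,0,0,0,0,0,0],"gripper":[0,0,0,0,0,0,0]}'; python3 -m creep '{"translation":[[0,0,-5],[0,0,-5],[0,0,-4],[0,0,0],[0,0,0]],"spin":[0,0,0,0,0],"gripper":[0,0,0,0,0]}'
```

```text
t: 39.9
eef_pos: [0.6061, -0.1157, 0.1199]
ee_rot: [3.141, -0.0, -1.479]
force: [1.0, 0.5, -2.6]
width: 0.0499
gripper_force: 30.0
t: 40.4
eef_pos: [0.6062, -0.1156, 0.1062]
ee_rot: [3.141, -0.0, -1.479]
force: [-0.2, -0.3, -2.3]
width: 0.0497
gripper_force: 30.0
```

```bash
python3 -m creep '{"translation":[[0.2,-2,-4],[0.2,-2,-4],[0,0,0],[0,0,0]],"spin":[0,0,0,0],"gripper":[0,0,0,0]}' 12; python3 -m creep '{"translation":[[0.1,-1,-4],[0.1,-1,-3],[0.1,-1,-2],[0,0,0],[0,0,0]],"spin":[0,0,0,0,0],"gripper":[0,0,0,0,0]}'
```

```text
t: 40.8
eef_pos: [0.6064, -0.1196, 0.098]
ee_rot: [3.141, 0.0, -1.479]
force: [-0.2, 1.1, -3.5]
width: 0.05
gripper_force: 12.0
t: 41.3
eef_pos: [0.6068, -0.1226, 0.0891]
ee_rot: [3.141, 0.0, -1.479]
force: [0.5, 1.3, -4.2]
width: 0.0496
gripper_force: 12.0
```

Nearly no resistance. I'll lower the last bit, release, lift, then push down on the fin with closed fingers to check its height.

```bash
python3 -m creep '{"translation":[[0,0,-2],[0,0,-2],[0,0,0],[0,0,0],[0,0,0],[0,0,0]],"spin":[0,0,0,0,0,0],"gripper":[0,0,0,0.7,0.7,0.7]}'; python3 -m creep '{"translation":[[0,0,0],[0,0,15],[0,0,20],[0,0,5],[0,0,0],[0,0,0],[0,0,0],[0,0,0]],"spin":[0,0,0,0,0,0,0,0],"gripper":[0.7,0.7,0.7,0.7,0,0,0,0]}' 30;  python3 -m creep '{"translation":[[0,0,0],[0,0,-6],[0,0,-5],[0,0,-2],[0,0,0]],"spin":[0,0,0,0,0],"gripper":[0,0,0,0,0]}'; python3 -m creep '{"translation":[[0,0,-3],[0,0,0],[0,0,0]],"spin":[0,0,0],"gripper":[0,0,0]}'
```

```text
t: 41.9
eef_pos: [0.6071, -0.1226, 0.0854]
ee_rot: [-3.141, -0.0, -1.479]
force: [1.0, 0.5, 0.3]
width: 0.0606
gripper_force: 0.0
t: 42.7
eef_pos: [0.6065, -0.1226, 0.1245]
ee_rot: [3.14, 0.0, -1.479]
force: [0.5, 0.8, 0.6]
width: 0.0351
gripper_force: 0.0
t: 43.2
eef_pos: [0.6066, -0.1226, 0.1116]
ee_rot: [3.14, 0.0, -1.479]
force: [-0.3, 0.1, -0.1]
width: 0.0008
gripper_force: 0.0
t: 43.5
eef_pos: [0.6073, -0.1226, 0.1103]
ee_rot: [-3.141, -0.0, -1.478]
force: [-2.7, 0.3, 5.4]
width: 0.0004
gripper_force: 2.9
```

```bash
python3 -m creep '{"translation":[[0,0,40],[0,0,40],[0,0,20],[22,33,0],[22,33,0],[22,32,0],[0,0,0],[0,0,0]],"spin":[0,0,0,0,0,0,0,0],"gripper":[0,0,0.4,0.4,0.4,0.4,0.4,0.4]}' 20
python3 - <<'E'
from vis import *
C=cams.grab_frame("scene");T=cams.grab_frame("top")
print([(np.round(d["centre"],3).tolist(),round(d["confidence"],2)) for n in("blue1","grey1","bar_grip") for d in nets.pinpoint("scene",n)+nets.pinpoint("top",n)])
o=np.zeros((600,800,3),np.uint8)
o[:300,:]=cv2.resize(T["img"][160:385,0:600,::-1],(800,300),interpolation=cv2.INTER_AREA)
o[300:]=cv2.resize(C["img"][190:280,110:350,::-1],(800,300),interpolation=cv2.INTER_CUBIC)
cv2.imwrite("pics/z10.png",o)
E
```

```text
t: 44.3
eef_pos: [0.6731, -0.0237, 0.2087]
ee_rot: [3.141, -0.0, -1.477]
force: [-0.9, -0.0, 0.2]
width: 0.0346
gripper_force: 0.0
[([0.594, -0.002, 0.012], 0.87), ([0.606, -0.126, 0.012], 0.83), ([0.592, 0.064, 0.01], 0.66), ([0.606, -0.124, 0.01], 0.93), ([0.59, 0.059, 0.01], 0.87), ([0.591, -0.003, 0.008], 0.62), ([0.6, -0.065, 0.009], 0.61), ([0.694, -0.344, -0.003], 0.21), ([0.446, -0.35, 0.002], 0.74), ([0.673, -0.022, 0.153], 0.4), ([0.444, -0.352, 0.004], 0.73), ([0.587, 0.056, 0.012], 0.45), ([0.672, -0.02, 0.154], 0.88), ([0.447, -0.133, 0.018], 0.74), ([0.592, 0.062, 0.009], 0.41), ([0.442, -0.35, 0.003], 0.74)]
```

View pics/z10.png

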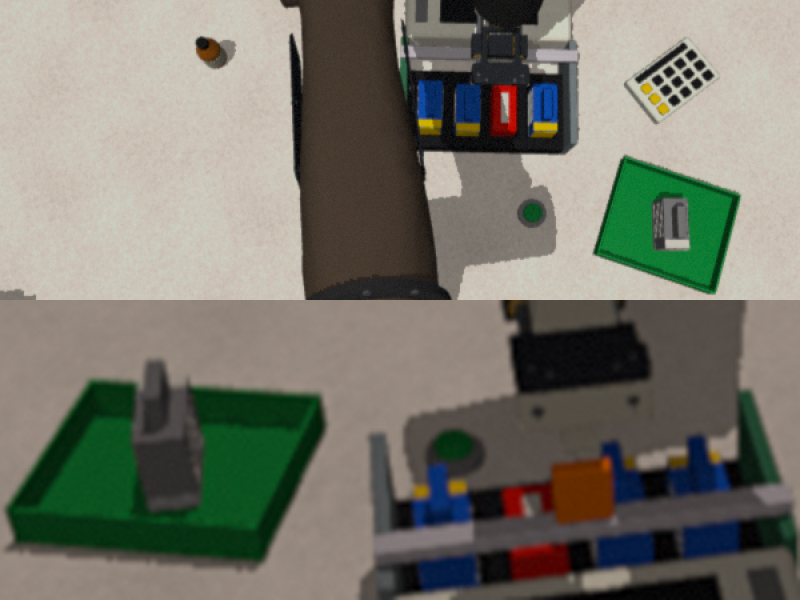

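The picture shows blues in slots 1, 2 and 4 at top inset (431,105), (468,110) and (543,108), yellow ends towards the robot. The red block is untouched at (505,108) and the grey stands upright in the tray at (672,222). Next I'll close the bar.

```bash
python3 -m creep '{"translation":[[0,0,-30],[0,0,-25],[0,0,-13],[0,0,0],[0,0,0],[0,0,0],[0,0,0],[0,0,0]],"spin":[0,0,0,0,0,0,0,0],"gripper":[0.4,0.4,0.4,0.4,0,0,0,0]}' 20;  python3 -m creep '{"translation":[[-10,-1,0],[-13,-1.2,0],[-13,-1.2,0],[-13,-1.2,0],[-13,-1.2,0],[-11,-1,0],[0,0,0],[0,0,0]],"spin":[0,0,0,0,0,0,0,0],"gripper":[0,0,0,0,0,0,0,0]}';  python3 -m creep '{"translation":[[-3,-0.3,0],[0,0,0],[0,0,0]],"spin":[0,0,0],"gripper":[0,0,0]}'
```

```text
t: 45.5
eef_pos: [0.6733, -0.0245, 0.1426]
ee_rot: [-3.14, -0.0, -1.479]
force: [-1.0, -0.0, 4.0]
width: 0.0139
gripper_force: 20.0
t: 46.3
eef_pos: [0.5994, -0.0314, 0.1425]
ee_rot: [-3.141, -0.0, -1.478]
force: [-2.3, 1.5, 9.6]
width: 0.0139
gripper_force: 20.0
t: 46.6
eef_pos: [0.5986, -0.0315, 0.1426]
ee_rot: [-3.138, -0.0, -1.478]
force: [5.3, 1.0, 5.7]
width: 0.0135
gripper_force: 20.0
```

```bash
python3 -m creep '{"translation":[[1,0,0],[0,0,0],[0,0,0],[0,0,30],[0,0,40],[-20,-10,20],[-35,-20,0],[-35,-20,0]],"spin":[0,0,0,0,0,0,0,0],"gripper":[0,0.4,0.4,0.4,0.4,0.2,0,0]}'
python3 - <<'E'
from vis import *
C=cams.grab_frame("scene");T=cams.grab_frame("top")
print([(n,np.round(d["centre"],3).tolist(),round(d["confidence"],2)) for n in("bar_grip","start_top") for c in("scene","top") for d in nets.pinpoint(c,n)[:2]])
uv=[]
for f in(T,C):
    u=proj(f,[[.442,-.133,.022]])[0];h=cv2.cvtColor(f["img"],cv2.COLOR_RGB2HSV);m=cv2.inRange(h,(45,100,30),(85,255,255));k=np.zeros_like(m);cv2.circle(k,tuple(int(v) for v in u),18,1,-1)
    ys,xs=np.nonzero(m*k);uv.append([xs.mean(),ys.mean()]);print(len(xs),u,uv[-1])
print(tri([T,C],uv),get_state()["eef_pos"])
W=cams.grab_frame("wrist");print([(np.round(d["centre"],3).tolist(),round(d["confidence"],2)) for d in nets.pinpoint("wrist","start_top")])
E
```

```text
t: 47.4
eef_pos: [0.5065, -0.082, 0.231]
ee_rot: [3.141, 0.0, -1.478]
force: [0.4, -0.3, 0.1]
width: 0.017
gripper_force: 0.0
[('bar_grip', [0.595, -0.027, 0.154], 0.87), ('start_top', [0.444, -0.131, 0.022], 0.4), ('start_top', [0.437, -0.129, 0.025], 0.43)]
59 [401.79513913 318.63222347] [np.float64(399.06779661016947), np.float64(322.9491525423729)]
68 [243.12405535 231.68996923] [np.float64(245.5735294117647), np.float64(232.39705882352942)]
[ 0.43276801 -0.12839346  0.0119858 ] [ 0.50820774 -0.08153761  0.23115733]
[([0.445, -0.125, 0.025], 0.66)]
```

```bash
python3 -m creep '{"translation":[[-34,-24,0],[-34,-24,0],[0,0,-40],[0,0,-45],[0,0,-45],[0,0,-45],[0,0,0],[0,0,0]],"spin":[0,0,0,0,0,0,0,0],"gripper":[0,0,0,0,0,0,0,0]}'; python3 -m creep '{"translation":[[0,0,-10],[0,0,-8],[0,0,-6],[0,0,0],[0,0,0]],"spin":[0,0,0,0,0],"gripper":[0,0,0,0,0]}'
```

```text
t: 48.6
eef_pos: [0.4402, -0.1296, 0.0564]
ee_rot: [3.139, -0.001, -1.478]
force: [0.6, 0.1, 0.9]
width: 0.0003
gripper_force: 0.0
t: 49.1
eef_pos: [0.4401, -0.1297, 0.0326]
ee_rot: [-3.141, -0.0, -1.479]
force: [0.1, -0.4, 0.5]
width: 0.0002
gripper_force: 0.0
```

```bash
python3 -m creep '{"translation":[[0,0,-4],[0,0,-4],[0,0,0],[0,0,0]],"spin":[0,0,0,0],"gripper":[0,0,0,0]}'; python3 -m creep '{"translation":[[0,0,-3],[0,0,0],[0,0,0],[0,0,0]],"spin":[0,0,0,0],"gripper":[0,0,0,0]}'
```

```text
t: 49.5
eef_pos: [0.4398, -0.1297, 0.0242]
ee_rot: [3.141, -0.0, -1.479]
force: [0.0, -0.3, 0.1]
width: 0.0007
gripper_force: 0.0
t: 49.9
eef_pos: [0.4402, -0.1296, 0.0215]
ee_rot: [-3.141, -0.0, -1.479]
force: [0.5, 0.3, 2.1]
width: 0.0003
gripper_force: 0.9
```

```bash
python3 -m creep '{"translation":[[0,0,-3],[0,0,0],[0,0,0],[0,0,0]],"spin":[0,0,0,0],"gripper":[0,0,0,0]}'; python3 -m creep '{"translation":[[0,0,-2],[0,0,-1],[0,0,0],[0,0,0],[0,0,0]],"spin":[0,0,0,0,0],"gripper":[0,0,0,0,0]}'
```

```text
t: 50.3
eef_pos: [0.4402, -0.1297, 0.0185]
ee_rot: [-3.141, -0.0, -1.479]
force: [1.0, -0.4, 3.3]
width: 0.0005
gripper_force: 1.8
t: 50.8
eef_pos: [0.4403, -0.1297, 0.0161]
ee_rot: [-3.141, -0.0, -1.478]
force: [-2.3, 2.4, 16.2]
width: 0.0006
gripper_force: 7.8
```

The button bottomed out at 16 N. I'll lift clear and check everything.

```bash
python3 -m creep '{"translation":[[0,0,20],[0,0,40],[0,0,45],[0,0,45],[0,-40,45],[0,-40,0],[0,-40,0],[0,0,0]],"spin":[0,0,0,0,0,0,0,0],"gripper":[0,0,0,0,0,0,0,0]}'
python3 - <<'E'
from vis import *
C=cams.grab_frame("scene");T=cams.grab_frame("top")
for n in("bar_grip","blue1","grey1","lockout","oil","jar","keypad"):print(n,[(np.round(d["centre"],3).tolist(),round(d["confidence"],2)) for c in("scene","top") for d in nets.pinpoint(c,n) if d["confidence"]>.4])
E
```

```text
t: 51.6
eef_pos: [0.439, -0.2458, 0.2019]
ee_rot: [3.14, 0.0, -1.482]
force: [0.2, 0.7, -0.4]
width: 0.0006
gripper_force: 0.0
bar_grip [([0.6, -0.028, 0.153], 0.97)]
blue1 [([0.592, -0.001, 0.015], 0.94), ([0.606, -0.124, 0.011], 0.8), ([0.594, 0.062, 0.012], 0.65), ([0.593, -0.005, 0.01], 0.67), ([0.591, 0.058, 0.012], 0.65)]
grey1 [([0.447, -0.349, 0.003], 0.94), ([0.594, -0.06, 0.013], 0.63)]
lockout [([0.597, -0.06, 0.015], 0.56)]
oil [([0.643, 0.446, -0.0], 0.72), ([0.644, 0.45, -0.0], 0.75)]
jar [([0.713, 0.256, 0.004], 0.61), ([0.608, -0.125, 0.012], 0.52), ([0.715, 0.256, 0.001], 0.67)]
keypad [([0.696, -0.35, 0.001], 0.82), ([0.694, -0.345, 0.001], 0.74)]
```

```bash
python3 -c "
from station import arm;print(arm.job_done())"
```

```text
the job is handed in; nothing more can be done
None
```

The job is handed in (no verdict was returned): the grey magazine stands in the tray, the blues are home in slots 1, 2 and 4 with yellow ends towards the robot, and the bar was closed before the start button was pressed; a last camera check showed the red block, bottle, jar and keypad in place.

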